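# Put the letter scale's check weights back in their fitted case

## Task

The letter scale has been checked, so put its four steel check weights away: swing the case's clear cover open, stand each weight upright and fully down in the well made for its size, in order from the largest to the smallest along the row, and close the cover fully again. Set the weights down gently rather than dropping them, and leave the letter scale and the clip dish where they are.

Things in the scene. Friction and masses are not known exactly. Their poses are not given: they have to be found in the camera images.
- weight_500g: plain steel 500 g check weight: upright cylinder 40 mm across, 44 mm high, with a knob of 26 mm diameter on a short neck, from 47 to 62 mm above the underside. Grip it across the knob, fingertips above the shoulder. Origin: centre of its underside, z up; round. Loose, stands on the desk.
- weight_200g: plain steel 200 g check weight: upright cylinder 30 mm across, 30 mm high, with a knob of 19 mm diameter on a short neck, from 33 to 46 mm above the underside. Grip it across the knob, fingertips above the shoulder. Origin: centre of its underside, z up; round. Loose, stands on the desk.
- weight_100g: plain steel 100 g check weight: upright cylinder 24 mm across, 23 mm high, with a knob of 15 mm diameter on a short neck, from 26 to 37 mm above the underside. Grip it across the knob, fingertips above the shoulder. Origin: centre of its underside, z up; round. Loose, stands on the desk.
- weight_50g: plain steel 50 g check weight: upright cylinder 19 mm across, 18 mm high, with a knob of 12 mm diameter on a short neck, from 21 to 31 mm above the underside. Grip it across the knob, fingertips above the shoulder. Origin: centre of its underside, z up; round. Loose, stands on the desk.
- case: oak case, 84 (x) x 228 mm (y), fixed. Origin: centre of underside; x away from the robot to the hinge side, y along the wells to the left, z up. Rim 24 mm high, insert 20. Four flat wells on x = 0, 14 mm deep (floor z = 6), 3 mm chamfers, largest left: 46 mm wide at y = +80 (for 500 g), 36 at +20 (200 g), 30 at -33 (100 g), 25 at -79 mm (50 g).
- cover (a joint): clear box-shaped cover, 50 mm high, on the case; hinge along the far edge (case x = +42, z = 24 mm, parallel to y). 0 = closed, grows as the front swings up and back; stop at 1.8 rad, just past upright. Stiff friction hinge (0.09 N m): stays where left; press the tab down to shut it fully. Starts ajar; upright it clears the wells.
- cover_tab (a point): middle of the black tab on the cover's front lower edge: 24 mm wide (case y), 7 thick, sticks out 30; the point is 18 mm out from the front wall, 102 from the hinge line (case x = -60, z = 28.5 mm when closed). Pinch its 24 mm width, fingers down: it turns between the pads through the whole swing. Upright, the wall is 18 mm below the point.
- letter_scale: bystander: grey desk letter scale with a square steel platform, 190 x 140 x 35 mm; origin at the centre of its underside. Leave it alone.
- clip_dish: bystander: dark glazed round dish with paper clips, 97 mm across, 24 mm high; origin at the centre of its underside. Leave it alone.
Not all that is in view belongs to the job. What is shaped like the weight_200g but green or yellow is not meant.

How it is judged:
By the outcome, as a careful person would: the job done as asked, in the order asked, and still so for the second after the job is handed in, with the robot touching nothing.
It also fails if it takes over 109 s, if anything falls off the work surface, if the arm or the gripper's body presses on something with over 40 N, if the wrist force passes 120 N, or if a joint passes its speed limit or range.

## Robot

A 6-joint arm with a two-finger parallel gripper is mounted at the origin on a cart in front of the work surface, level with it; the furniture and walls round the work are solid. World frame = base frame: x ahead of the robot, y to its left, z up, the work surface at z = 0. Lengths are in mm, angles in degrees, forces in N, time in s.
With the tool pointing down it reaches from about 250 to 775 mm from the base axis. Payload 4 kg.
Tool frame: the origin (TCP) lies at the very end of the fingers, on their centre line; the grasp point (between the pads) lies 19 mm behind it (hold_point_z is the distance from the TCP to the grasp point, in mm); z points along the fingers, y is the line along which they close (so a half turn about z gives the same grasp; the last joint's range is limited). The gripper opens to 94 mm and grips with 3 to 60 N. Pads are 16 mm wide; open, the fingers measure 119 mm over their backs; the gripper's body (75 mm by 177 mm) begins 78 mm behind the grasp point.
Start: joints at [62.676, 4.996, 78.535, -0, 96.463, -5.907], TCP at [200.848, 512.038, 181.006] pointing down, gripper open.
Joint ranges: [-177.83, 177.83], [-43.37, 116.18], [15.69, 146.23], [-61.86, 241.86], [9.47, 152.12], [-147.06, 147.06]. Speed limits (degrees/s): [159.86, 159.86, 180, 180, 180, 180].

## Interface

Orientations are given as [roll, pitch, yaw] about the fixed x, y, z axes, in that order (R = Rz(yaw) Ry(pitch) Rx(roll)).
In Python, from bench import * gives the robot as it stands.
- The arm moves only by the tool step_arm, never from a script. Its arguments are lists of equal length, an entry for each row: "claw": the opening, from 0 (shut) to 1 (fully open); "travel": the shift along the tool's x, y, z in shares of 80 cm (1.0 is 80 cm), a list of three; "twist": the turn, a rotation vector about the tool's x, y, z in fractions of the full range, 1 being 45 degrees, a list of three. A call has exactly 10 rows; each row is the pose to reach, as a shift and turn from the pose commanded when the call began, along the tool's axes at that moment; what a row does not reach only later rows make up. A row lasts 1/12 s, in which the tool goes at most 41.7 mm and 7.16 degrees, less where a joint would pass 70% of its speed; a pose out of reach is approached as far as the arm can. Shift and turn numbers lie between -1 and 1, and a call with a number outside is refused. A call with a gripper value outside its range is refused whole. The fingers move at their own pace and stop on an object; "squeeze" is the grip in N (left out, the last holds). Time passes only in rows, so rows that repeat a pose let the fingers close, or fill a call up. It gives the time, the measured TCP pose, the force, the opening and the grip force at its end, in the units of the state.
- get_obs(): the state, without advancing time (a new reading comes with each control period).
- read_camera(name): name is "scene" or "top"; returns the picture (420x560x3 uint8, blue, green, red); there is no depth.
- camera_model(name): a dict with "fov_y" (degrees; the focal length in pixels is half the picture's height over the tangent of half this angle, whatever the lens; pixels are square), "cx", "cy" (the principal point, pixels), "world_from_camera" (4x4, takes a point from camera to world coordinates). Camera axes: x right, y up, looking along -z (the intrinsics and any distortion apply to the point x, -y, -z); pixel columns grow to the right and rows downward; lengths in mm; the calibration is good to about 2 mm. A picture is of the moment at which its call begins. camera_model takes no time and is no camera call.
- finish_job(): hands the job in; it is judged then, once.
Trained networks look in the newest picture that a camera, given by its name, has taken for a name from the list of things; names that differ only in an ending like _2 or _b are one class to them, and where a whole thing is asked for, a point or a joint stands for the part that bears it (a point fixed in the world has none). Each returns a list of dicts, best first, with "confidence" (0 to 1); they miss things now and then, are a little off and sometimes report something else, mostly with a low value. They report only what shows in the picture. A call takes as long as a camera call. They do not tell look-alikes from the thing itself.
- spot_in(camera, name): "location" ([row, column] in pixels, amid what is visible of it).
- pinpoint(camera, name): "location" ([row, column] in pixels: a listed point, or the origin of a listed thing).
The state is a dict: "t": time; "joints": joint angles; "qd": joint speeds; "joint_torque": joint torques, N m; "ee_pos": TCP position; "tcp_rot": TCP orientation; "force": force on the tool from outside, world axes, zero at the start; "torque": the same for the moment, N m; "gripper_width": finger opening in mm; "grip_force": force on a finger pad.
Only numpy, scipy, OpenCV 4.12 (cv2) and the standard library are available. Lean on these libraries where they do the work, as an engineer would, in place of code of your own. Each camera call takes 0.05 s, during which the arm holds its last target. There are 200 camera calls.

## Working session

There is one attempt and no reset: what is moved stays moved. The work goes in short steps, Python scripts to look and compute and a tool call to move; the robot and the scene stay as the last step left them, time stands still between calls to the robot, and variables do not carry over. Pictures are saved under pics/ and viewed, at most 14 in all, crops included, and the job is handed in when it is done.

Besides the shell and the picture viewer there is one more tool, called after "Call:" by a JSON object that holds its "op" and its "data", one argument or row to a line. step_arm: Moves the arm, as the interface text tells. Its arguments: {"type":"object","properties":{"claw":{"type":"array"},"travel":{"type":"array"},"twist":{"type":"array"},"squeeze":{"type":"number"}},"required":["claw","travel","twist"]}

```bash
mkdir -p pics; ls; cat > h.py <<'E'
from bench import *
import numpy as np, cv2
def ray(cam,rc):
    m=camera_model(cam); f=210/np.tan(np.radians(m["fov_y"]/2)); T=np.array(m["world_from_camera"])
    p=np.array([[[rc[1],rc[0]]]],float)
    d=np.array([(rc[1]-m["cx"])/f,-(rc[0]-m["cy"])/f,-1.])
    return T[:3,3],T[:3,:3]@d
def at(cam,rc,z):
    o,d=ray(cam,rc); return np.round((o+d*(z-o[2])/d[2]),1)
def proj(cam,P):
    m=camera_model(cam); f=210/np.tan(np.radians(m["fov_y"]/2)); T=np.array(m["world_from_camera"])
    q=T[:3,:3].T@(np.array(P,float)-T[:3,3]); return [m["cy"]-f*q[1]/-q[2], m["cx"]+f*q[0]/-q[2]]
E
python3 - <<'E'
from h import *
for c in("scene","top"):
    m=camera_model(c);print({k:(np.round(v,3).tolist()) if not isinstance(v,str) else v for k,v in m.items()})
    cv2.imwrite(f"pics/{c}0.png",read_camera(c))
    for n in["weight_500g","weight_200g","weight_100g","weight_50g","case","cover_tab","letter_scale","clip_dish"]:
        print(c,n,[(round(d["confidence"],2),np.round(d["location"],1).tolist(),at(c,d["location"],0 if n!="cover_tab" else 40)[:2].tolist()) for d in pinpoint(c,n)][:5])
print(get_obs())
E
```

```text
pics
{'fov_y': 56.182, 'cx': 278.166, 'cy': 208.381, 'world_from_camera': [[0.688, 0.507, -0.519, -2.213], [-0.726, 0.476, -0.497, -300.11], [-0.005, 0.719, 0.695, 682.125], [0.0, 0.0, 0.0, 1.0]]}
scene weight_500g [(0.72, [205.7, 233.8], [437.7, 275.7])]
scene weight_200g [(0.68, [208.6, 188.3], [352.9, 350.8]), (0.62, [191.4, 216.0], [442.1, 350.1]), (0.62, [217.7, 275.3], [478.5, 170.3]), (0.54, [231.9, 251.2], [405.9, 179.2])]
scene weight_100g [(0.58, [262.9, 316.2], [439.6, 9.6])]
scene weight_50g [(0.45, [244.9, 280.8], [424.3, 101.1])]
scene case [(0.77, [182.8, 278.4], [578.7, 254.9]), (0.19, [176.2, 258.8], [562.3, 312.9])]
scene cover_tab [(0.92, [178.4, 258.3], [522.2, 271.6])]
scene letter_scale [(0.61, [136.1, 215.9], [608.1, 548.2])]
scene clip_dish [(0.8, [292.2, 426.7], [535.7, -202.3])]
{'fov_y': 44.791, 'cx': 284.537, 'cy': 200.405, 'world_from_camera': [[0.018, 0.987, -0.159, 243.356], [-1.0, 0.018, -0.004, 166.246], [-0.001, 0.159, 0.987, 1614.883], [0.0, 0.0, 0.0, 1.0]]}
top weight_500g [(0.7, [216.2, 250.8], [449.8, 279.3])]
top weight_200g [(0.62, [217.9, 223.
[... 519 characters left out ...]
0, 403.7], [540.4, -210.4])]
{'t': 0.9, 'joints': array([ 6.26748400e+01,  4.99296872e+00,  7.85356773e+01, -5.56267713e-04,
        9.64624521e+01, -5.90831026e+00]), 'qd': array([-0.09129673, -0.01221777,  0.04586803,  0.03192416, -0.0226138 ,
       -0.07570648]), 'joint_torque': array([ 3.39823582e-04, -3.40037513e+01, -3.02597702e+01,  7.18979398e-02,
        2.36395025e-02,  1.69847061e-05]), 'ee_pos': array([200.86011351, 512.03339341, 181.03353184]), 'tcp_rot': array([1.79991202e+02, 1.46611285e-03, 1.58583087e+02]), 'force': array([ 0.74552038, -1.14968244,  0.44423703]), 'torque': array([ 0.00841592,  0.01337976, -0.04790923]), 'grip_force': 0.0, 'gripper_width': 93.90762130517463}
```

View pics/scene0.png

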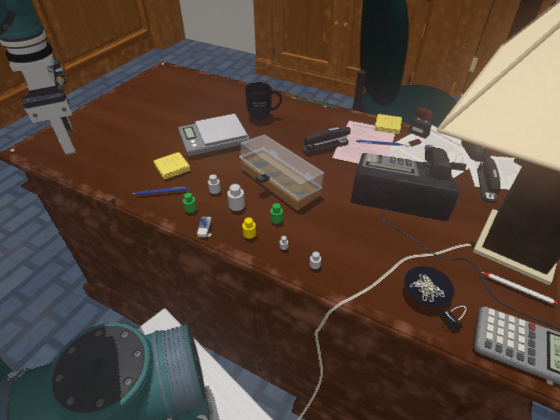

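View pics/top0.png

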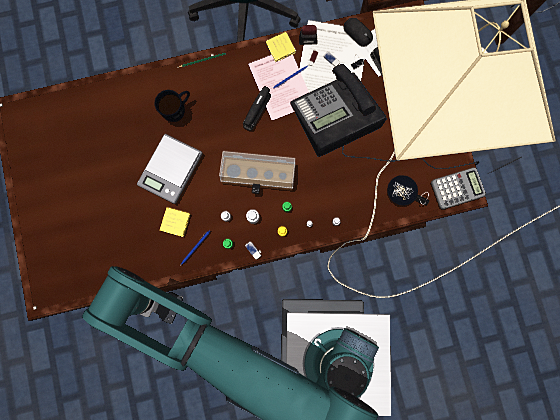

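The scene view shows grey weights at about (184,213), (197,235), (242,283) and (260,315). There are green ones at (203,189) and (213,277), a yellow one at (228,249), and the case at (170,280) with its tab at (178,262). The top view agrees. Next I'll enlarge the candidates to confirm which is which.

```bash
python3 - <<'E'
from h import *
a=cv2.imread("pics/scene0.png");b=cv2.imread("pics/top0.png")
cv2.imwrite("pics/sc1.png",cv2.resize(a[130:280,140:340],None,fx=4,fy=4,interpolation=cv2.INTER_CUBIC))
cv2.imwrite("pics/tc1.png",cv2.resize(b[140:260,200:360],None,fx=5,fy=5,interpolation=cv2.INTER_CUBIC))
E
```

```text
(no output)
```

View pics/sc1.png

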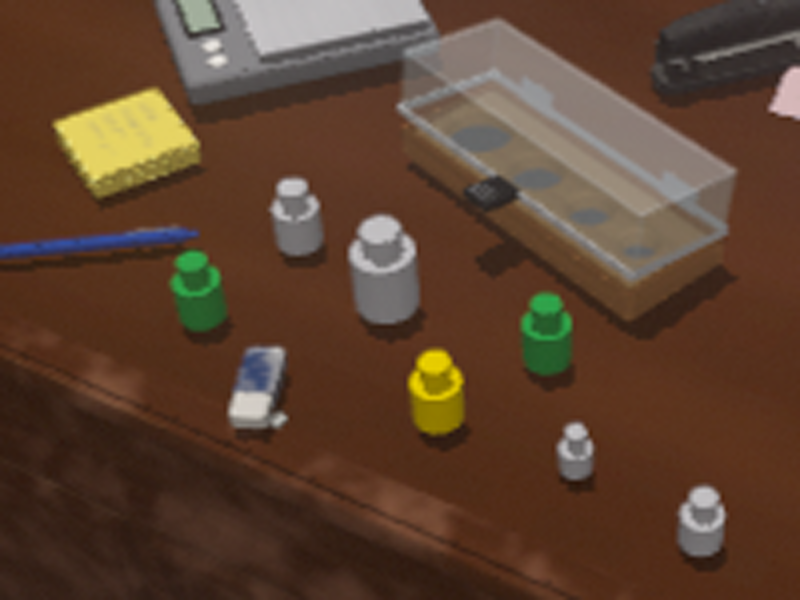

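View pics/tc1.png

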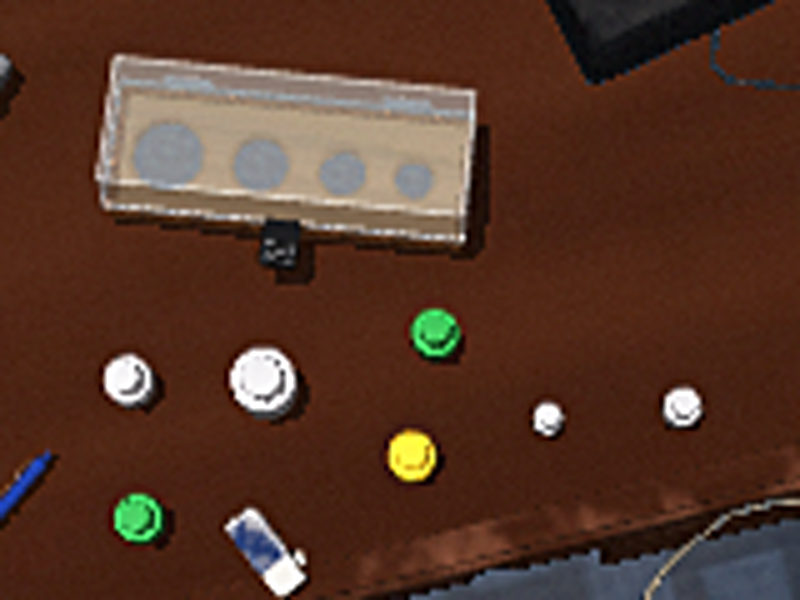

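Confirmed, with crop px given as row, col. The grey (steel) weights in the scene crop are 500 g at (285,385), 200 g at (225,297), 50 g at (455,575) and 100 g at (525,702). The green ones at (290,200) and (335,547) and the yellow at (390,437) are look-alikes of the 200 g and aren't meant. Wells in the top crop are at (155,168), (165,260), (173,342), (180,413) and the tab is at (243,280). The cover is slightly ajar.

```bash
cat > m.py <<'E'
from h import *
from scipy.optimize import least_squares
G={"weight_500g":(20,44,13,47,62),"weight_200g":(15,30,9.5,33,46),"weight_100g":(12,23,7.5,26,37),"weight_50g":(9.5,18,6,21,31)}
th=np.linspace(0,2*np.pi,40)
def sil(cam,xy,g,z0=0):
    S=8; m=np.zeros((420*S//4,560*S//4),np.uint8)
    c0=np.array(proj(cam,[*xy,15]))
    pts=lambda r,z:[((np.array(proj(cam,[xy[0]+r*np.cos(t),xy[1]+r*np.sin(t),z+z0]))-c0)*S+200)[::-1] for t in th]
    m=np.zeros((400,400),np.uint8)
    for r,a,b in((g[0],0,g[1]),(g[2],g[1],g[4])):
        cv2.fillConvexPoly(m,cv2.convexHull(np.array(pts(r,a)+pts(r,b),np.float32)).astype(int),1)
    M=cv2.moments(m,True); return c0+(np.array([M["m01"],M["m10"]])/M["m00"]-200)/S
def cen(img,rc,rad,lo):
    r,c=[int(round(v)) for v in rc]; p=img[r-rad:r+rad+1,c-rad:c+rad+1].astype(int)
    m=(p.min(2)>lo).astype(np.uint8)
    n,l,s,cc=cv2.connectedComponentsWithStats(m); k=1+np.argmax(s[1:,4]); 
    return np.array([cc[k][1]+r-rad,cc[k][0]+c-rad]),s[k,4]
E
python3 - <<'E'
from m import *
a=cv2.imread("pics/scene0.png");b=cv2.imread("pics/top0.png")
S={"weight_500g":(200,235.5),"weight_200g":(185,214),"weight_100g":(261,315.5),"weight_50g":(243,284)}
T={"weight_500g":(216,252.5),"weight_200g":(216,225.5),"weight_100g":(221,336.5),"weight_50g":(223.5,309.5)}
for n,g in G.items():
    for cam,img,q,lo in(("scene",a,S[n],75),("top",b,T[n],90)):
        c,ar=cen(img,q,16 if n=="weight_500g" else 13,lo)
        r=least_squares(lambda xy:sil(cam,xy,g)-c,at(cam,c,15)[:2],diff_step=2e-3)
        print(n,cam,np.round(c,2),ar,np.round(r.x,1))
w=[80,20,-33,-79]
for cam,P in(("top",[(155,168),(165,260),(173,342),(180,413)]),("scene",[(137,482),(178,537),(216,589),(250,640)])):
    o=((140,200,5) if cam=="top" else (130,140,4))
    Q=np.array([at(cam,(o[0]+(p[0]+.5)/o[2]-.5,o[1]+(p[1]+.5)/o[2]-.5),9)[:2] for p in P]); print(cam,Q.tolist())
    f=lambda v:(Q-np.array([[v[0]-np.sin(v[2])*y,v[1]+np.cos(v[2])*y] for y in w])).ravel()
    r=least_squares(f,[590,260,0]); print(r.x[:2],np.degrees(r.x[2]),np.round(r.fun,1))
    cr=[(56,113),(56+35,474),(240,464),(208,104)] if cam=="top" else []
o,d=ray("top",(140+243.5/5-.5,200+280.5/5-.5));o2,d2=ray("scene",(130+192.5/4-.5,140+491.5/4-.5))
A=np.stack([d,-d2],1);s=np.linalg.lstsq(A,o2-o,rcond=None)[0];print("tab",o+d*s[0],o2+d2*s[1])
E
```

```text
weight_500g scene [197.17 235.57] 388 [444.  272.6]Traceback (most recent call last):
  File "<stdin>", line 8, in <module>
    return func(*args, **kwargs)
    result = trf(vector_fun.fun, vector_fun.jac, x0, f0, J0, lb, ub, ftol, xtol,
                 gtol, max_nfev, x_scale, loss_function, tr_solver,
                 tr_options.copy(), verbose, callback=callback_wrapped)
    return trf_no_bounds(
        fun, jac, x0, f0, J0, ftol, xtol, gtol, max_nfev, x_scale,
        loss_function, tr_solver, tr_options, verbose, callback=callback)
    f_new = fun(x_new)
    self._update_fun()
    ~~~~~~~~~~~~~~~~^^
    self.f = self.fun_wrapped(xp_copy(self.x))
             ~~~~~~~~~~~~~~~~^^^^^^^^^^^^^^^^^
    return np.atleast_1d(self.fun(x))
                         ~~~~~~~~^^^
    return self.f(x, *self.args, **self.kwargs)
           ~~~~~~^^^^^^^^^^^^^^^^^^^^^^^^^^^^^^
  File "<stdin>", line 8, in <lambda>
  File "m.py", line 11, in sil
    cv2.fillConvexPoly(m,cv2.convexHull(np.array(pts(r,a)+pts(r,b),np.float32)).astype(int),1)
                                                 ~~~^^^^^
  File "m.py", line 8, in <lambda>
    pts=lambda r,z:[((np.array(proj(cam,[xy[0]+r*np.cos(t),xy[1]+r*np.sin(t),z+z0]))-c0)*S+200)[::-1] for t in th]
                               ~~~~^^^^^^^^^^^^^^^^^^^^^^^^^^^^^^^^^^^^^^^^^^^^^^^^
  File "h.py", line 11, in proj
    m=camera_model(cam); f=210/np.tan(np.radians(m["fov_y"]/2)); T=np.array(m["world_from_camera"])
ValueError: time passes only in moves, steps and waits
```

```bash
sed -i 's/^def ray/_cm=camera_model\nimport functools\ncamera_model=functools.lru_cache(_cm)\ndef ray/' h.py
cat >> m.py <<'E'
def loc(cam,c,g,z0=0):
    xy=at(cam,c,15+z0)[:2]
    for _ in range(4): xy=xy+at(cam,c,15+z0)[:2]-at(cam,sil(cam,xy,g,z0),15+z0)[:2]
    return xy
E
cat > a.py <<'E'
from m import *
a=cv2.imread("pics/scene0.png");b=cv2.imread("pics/top0.png")
S={"weight_500g":(200,235.5),"weight_200g":(185,214),"weight_100g":(261,315.5),"weight_50g":(243,284)}
T={"weight_500g":(216,252.5),"weight_200g":(216,225.5),"weight_100g":(221,336.5),"weight_50g":(223.5,309.5)}
for n,g in G.items():
    for cam,img,q,lo in(("scene",a,S[n],75),("top",b,T[n],90)):
        c,ar=cen(img,q,16 if n=="weight_500g" else 13,lo)
        print(n,cam,np.round(c,2),ar,np.round(loc(cam,c,g),1))
w=[80,20,-33,-79]
for cam,P in(("top",[(155,168),(165,260),(173,342),(180,413)]),("scene",[(137,482),(178,537),(216,589),(250,640)])):
    o=((140,200,5) if cam=="top" else (130,140,4))
    Q=np.array([at(cam,(o[0]+(p[0]+.5)/o[2]-.5,o[1]+(p[1]+.5)/o[2]-.5),9)[:2] for p in P]); print(cam,Q.tolist())
    f=lambda v:(Q-np.array([[v[0]-np.sin(v[2])*y,v[1]+np.cos(v[2])*y] for y in w])).ravel()
    r=least_squares(f,[590,260,0]); print(r.x[:2],np.degrees(r.x[2]),np.round(r.fun,1))
o,d=ray("top",(140+243.5/5-.5,200+280.5/5-.5));o2,d2=ray("scene",(130+192.5/4-.5,140+491.5/4-.5))
A=np.stack([d,-d2],1);s=np.linalg.lstsq(A,o2-o,rcond=None)[0];print("tab",o+d*s[0],o2+d2*s[1])
E
python3 a.py
```

```text
weight_500g scene [197.17 235.57] 388 [444.  272.6]
weight_500g top [215.37 251.98] 126 [449.2 273.8]
weight_200g scene [183.84 213.65] 200 [444.6 358.7]
weight_200g top [215.45 224.97] 73 [448.5 359.7]
weight_100g scene [259.96 315.01] 170 [434.6   9.7]
weight_100g top [220.91 336.02] 46 [437.9   8.3]
weight_50g scene [242.43 283.34] 102 [425.8  94.5]
weight_50g top [223.31 309.1 ] 29 [429.   93.2]
top [[595.7, 339.7], [590.2, 280.2], [585.9, 227.3], [582.1, 181.5]]
[588.73095199 260.16406149] -4.8942727815004226 [ 0.1 -0.2 -0.2  0.1 -0.   0.   0.1  0. ]
scene [[595.3, 340.7], [588.9, 281.4], [583.8, 229.0], [581.5, 182.4]]
[587.64073874 261.36320731] -5.081896762573549 [ 0.6 -0.3 -0.5  0.1 -0.9  0.5  0.9 -0.3]
tab [533.48280927 263.95417783  40.7707321 ] [531.07685444 265.85203085  40.44508987]
```

```bash
cat > g.py <<'E'
from h import *
from scipy.spatial.transform import Rotation as Ro
C=np.array([588.3,260.7,0]); YAW=-4.95
E=Ro.from_euler("z",YAW,degrees=True).as_matrix()
def tocase(p): return E.T@(np.array(p,float)-C)
def tow(p): return C+E@np.array(p,float)
def go(pts,yaw=180+YAW):   # case-frame targets -> travel in tool axes (m), twist
    o=get_obs(); R=Ro.from_euler("xyz",o["tcp_rot"],degrees=True); T=Ro.from_euler("xyz",[180,0,yaw],degrees=True)
    print("tcp case",np.round(tocase(o["ee_pos"]),1),"rot",np.round(o["tcp_rot"],2),"twist",np.round((R.inv()*T).as_rotvec(degrees=True),2))
    for p in pts: print(p,np.round(R.inv().apply(tow(p)-o["ee_pos"])/1000,4).tolist())
def tab(th): t=np.radians(th); return [42-102*np.cos(t)+4.5*np.sin(t),0,24+102*np.sin(t)+4.5*np.cos(t)]
E
python3 - <<'E'
from g import *
for n,p in dict(w500=(446.6,273.2,0),w200=(446.5,359.2,0),w100=(436.2,9,0),w50=(427.4,93.9,0),tab=(532.3,264.9,40.6)).items(): print(n,np.round(tocase(p),1))
go([(-59,0,100),(-59,0,31)])
p0=np.array(tab(7))
for th in np.linspace(7,100,20): print(np.round((np.array(tab(th))-p0)*[-1,1,-1]/1000,3).tolist())
E
```

```text
w500 [-142.3    0.2    0. ]
w200 [-149.8   85.9    0. ]
w100 [-129.8 -263.9    0. ]
w50 [-145.9 -180.1    0. ]
tab [-56.2  -0.6  40.6]
tcp case [-407.7  217.   181. ] rot [179.99   0.   158.58] twist [ 1.000e-02  0.000e+00 -1.647e+01]
(-59, 0, 100) [-0.3959, -0.1092, 0.081]
(-59, 0, 31) [-0.3959, -0.1093, 0.15]
[-0.0, 0.0, -0.0]
[-0.002, 0.0, -0.009]
[-0.004, 0.0, -0.017]
[-0.008, 0.0, -0.025]
[-0.011, 0.0, -0.033]
[-0.016, 0.0, -0.04]
[-0.021, 0.0, -0.047]
[-0.027, 0.0, -0.054]
[-0.033, 0.0, -0.06]
[-0.04, 0.0, -0.065]
[-0.047, 0.0, -0.07]
[-0.055, 0.0, -0.074]
[-0.063, 0.0, -0.078]
[-0.071, 0.0, -0.081]
[-0.08, 0.0, -0.083]
[-0.088, 0.0, -0.084]
[-0.097, 0.0, -0.085]
[-0.106, 0.0, -0.085]
[-0.114, 0.0, -0.084]
[-0.123, 0.0, -0.083]
```

The rows are not in the units I measure in: shifts go in shares of 80 cm and turns go in shares of 45 degrees. I convert before sending: -0.396 m is -0.495, 0.08 m is 0.1, -16.5 degrees is -0.3667.

Call:
{"op": "step_arm", "data": {
  "claw": [1,1,1,1,1,1,1,1,1,1],
  "travel": [
    [-0.0488,-0.0138,0],
    [-0.0988,-0.0275,0],
    [-0.1488,-0.0413,0],
    [-0.1975,-0.055,0.0125],
    [-0.2475,-0.0688,0.025],
    [-0.2975,-0.0813,0.0375],
    [-0.3463,-0.095,0.05],
    [-0.3963,-0.1088,0.0625],
    [-0.445,-0.1225,0.0813],
    [-0.495,-0.1363,0.1]
  ],
  "twist": [
    [0,0,-0.0444],
    [0,0,-0.0889],
    [0,0,-0.1333],
    [0,0,-0.1778],
    [0,0,-0.2222],
    [0,0,-0.2667],
    [0,0,-0.3111],
    [0,0,-0.3556],
    [0,0,-0.3667],
    [0,0,-0.3667]
  ],
  "squeeze": 12
}}

```text
t: 1.73
ee_pos: [526.2, 268.5, 103.3]
tcp_rot: [180.0, 0.1, 175.1]
force: [0.5, 1.0, 0.4]
gripper_width: 93.9
grip_force: 0.0
```

```bash
python3 - <<'E'
from g import *
go([(-59,0,31)])
for c in("scene","top"):
    cv2.imwrite(f"pics/{c}1.png",read_camera(c))
    for d in pinpoint(c,"cover_tab"): print(c,d)
    print(proj(c,get_obs()["ee_pos"]))
E
```

```text
tcp case [-62.5   2.4 103.3] rot [1.7995e+02 7.0000e-02 1.7508e+02] twist [0.05 0.07 0.03]
(-59, 0, 31) [-0.0034, -0.0024, 0.0723]
scene {'location': [178.6, 257.8], 'confidence': 0.86}
[np.float64(159.88585836930028), np.float64(260.57687453543593)]
top {'location': [188.2, 254.1], 'confidence': 0.63}
top {'location': [216.4, 255.5], 'confidence': 0.6}
[np.float64(187.3507096996313), np.float64(252.70412785937475)]
```

In the tool's units: 0.069 m is 0.0863, 0.055 m is 0.0688.

Call:
{"op": "step_arm", "data": {
  "claw": [1,1,1,1,1,0,0,0,0,0],
  "travel": [
    [0,0,0.025],
    [0,0,0.05],
    [0,0,0.0688],
    [0,0,0.0863],
    [0,0,0.0863],
    [0,0,0.0863],
    [0,0,0.0863],
    [0,0,0.0863],
    [0,0,0.0863],
    [0,0,0.0863]
  ],
  "twist": [
    [0,0,0],
    [0,0,0],
    [0,0,0],
    [0,0,0],
    [0,0,0],
    [0,0,0],
    [0,0,0],
    [0,0,0],
    [0,0,0],
    [0,0,0]
  ]
}}

```text
t: 2.77
ee_pos: [525.1, 270.2, 35.6]
tcp_rot: [179.9, 0.1, 175.1]
force: [0.1, -0.6, -0.3]
gripper_width: 63.8
grip_force: 0.0
```

```bash
python3 - <<'E'
from g import *
go([(-59,0,31)])
o=get_obs();print(o["gripper_width"],o["grip_force"])
a=read_camera("scene");b=read_camera("top")
cv2.imwrite("pics/c2.png",np.hstack([cv2.resize(a[120:240,200:320],(400,400),interpolation=3),cv2.resize(b[140:240,200:300],(400,400),interpolation=3)]))
E
```

```text
tcp case [-63.7   4.   35.6] rot [1.7994e+02 1.1000e-01 1.7509e+02] twist [0.06 0.11 0.04]
(-59, 0, 31) [-0.0047, -0.004, 0.0046]
63.84298298764183 0.0
```

View pics/c2.png

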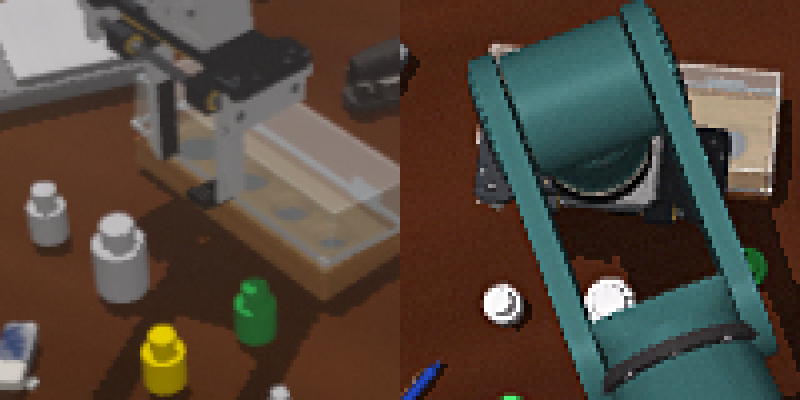

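The fingers straddle the tab but sit a few mm off, so I'll correct that and close.

In the tool's units: -0.005 m is -0.0063, -0.004 m is -0.005.

Call:
{"op": "step_arm", "data": {
  "claw": [0.5,0.5,0,0,0,0,0,0,0,0],
  "travel": [
    [-0.0031,-0.0025,0.0031],
    [-0.0063,-0.005,0.0063],
    [-0.0063,-0.005,0.0063],
    [-0.0063,-0.005,0.0063],
    [-0.0063,-0.005,0.0063],
    [-0.0063,-0.005,0.0063],
    [-0.0063,-0.005,0.0063],
    [-0.0063,-0.005,0.0063],
    [-0.0063,-0.005,0.0063],
    [-0.0063,-0.005,0.0063]
  ],
  "twist": [
    [0,0,0],
    [0,0,0],
    [0,0,0],
    [0,0,0],
    [0,0,0],
    [0,0,0],
    [0,0,0],
    [0,0,0],
    [0,0,0],
    [0,0,0]
  ]
}}

```text
t: 3.7
ee_pos: [529.2, 265.5, 29.4]
tcp_rot: [180.0, 0.0, 175.1]
force: [0.3, -0.9, -0.1]
gripper_width: 0.5
grip_force: 0.0
```

```bash
python3 - <<'E'
from g import *
a=read_camera("scene");b=read_camera("top")
print(pinpoint("scene","cover_tab"),proj("scene",get_obs()["ee_pos"]))
cv2.imwrite("pics/c3.png",np.hstack([cv2.resize(a[150:220,230:300],(600,600),interpolation=3)]))
E
```

```text
[{'location': [177.9, 255.0], 'confidence': 0.76}, {'location': [182.2, 277.7], 'confidence': 0.54}] [np.float64(181.3710822060726), np.float64(262.08410221852495)]
```

View pics/c3.png

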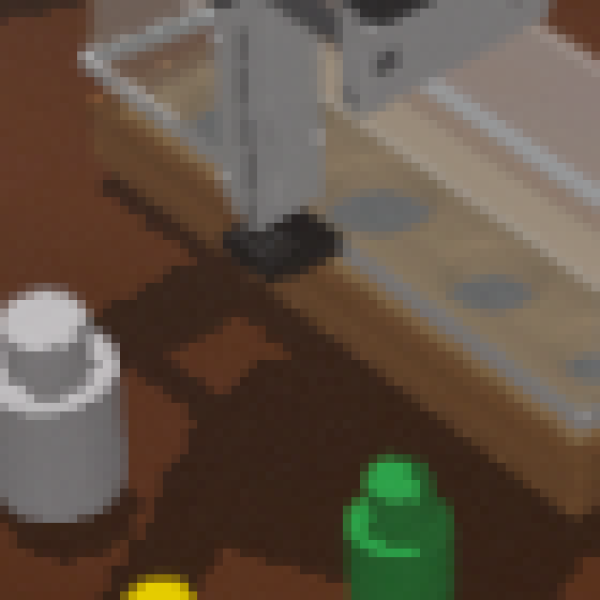

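```bash
python3 - <<'E'
from g import *
a=read_camera("scene")
def L(img,pts,col):
    q=[((np.array(proj("scene",tow(p)))-[150,230]+.5)*8.57-.5)[::-1] for p in pts]
    cv2.polylines(img,[np.array(q).astype(int).reshape(-1,1,2)],True,col,1)
c=cv2.resize(a[150:220,230:300],(600,600),interpolation=3)
t=tocase(get_obs()["ee_pos"]);print(t)
for th,col in((0,(0,0,255)),(7,(0,255,0))):
    r=np.radians(th)
    f=lambda x,y,z:(42+(x-42)*np.cos(r)+(z-24)*np.sin(r),y,24-(x-42)*np.sin(r)+(z-24)*np.cos(r))
    for z in(25,32): L(c,[f(-42,-12,z),f(-72,-12,z),f(-72,12,z),f(-42,12,z)],col)
    L(c,[f(-42,-114,24),f(-42,114,24),f(42,114,24),f(42,-114,24)],col)
L(c,[t+[i,j,0] for i,j in((-8,-12),(8,-12),(8,12),(-8,12))],(255,0,255))
L(c,[t+[i,j,60] for i,j in((-8,-12),(8,-12),(8,12),(-8,12))],(255,0,255))
L(c,[(i,j,24) for i,j in((-42,-114),(42,-114),(42,114),(-42,114))],(255,255,0))
cv2.imwrite("pics/c4.png",c)
E
```

```text
[-59.34571716  -0.36329266  29.36505087]
```

View pics/c4.png

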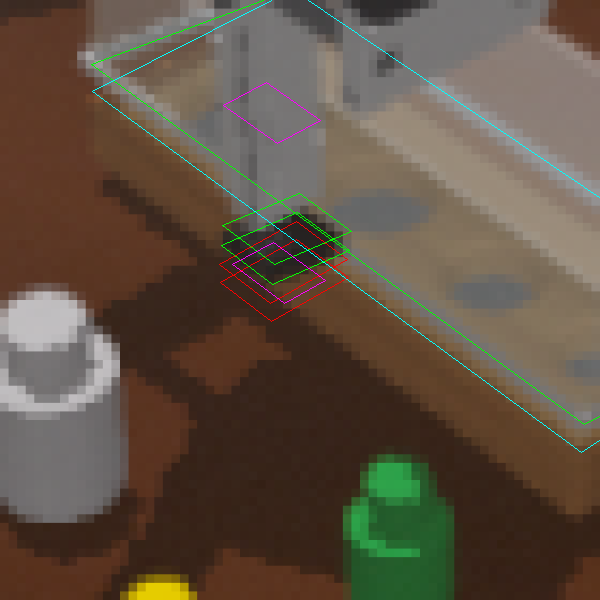

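```bash
python3 - <<'E'
from g import *
for y in(36,-28):
  for w in (0,12):
    for dx in(-8,8): print(y,w,dx,np.round(proj("scene",tow((-63.7+dx,y+np.sign(y-4)*w,35.6))),1), (np.array(proj("scene",tow((-63.7+dx,y+np.sign(y-4)*w,35.6))))-[120,200])*3.333)
p=cv2.imread("pics/c2.png")[100:260,120:280]
cv2.imwrite("pics/c5.png",cv2.resize(p,(600,600),interpolation=3))
E
```

```text
36 0 -8 [174.9 249.4] [182.82267877 164.5180522 ]
36 0 8 [172.3 254.2] [174.17029988 180.49752656]
36 12 -8 [172.7 246.5] [175.59500545 154.95439115]
36 12 8 [170.1 251.3] [167.04985395 170.90387033]
-28 0 -8 [186.9 265.3] [222.97561756 217.64844145]
-28 0 8 [184.1 270.1] [213.71546457 233.77827884]
-28 12 -8 [189.3 268.4] [230.81990718 228.0280095 ]
-28 12 8 [186.4 273.3] [221.43862979 244.18400242]
```

View pics/c5.png

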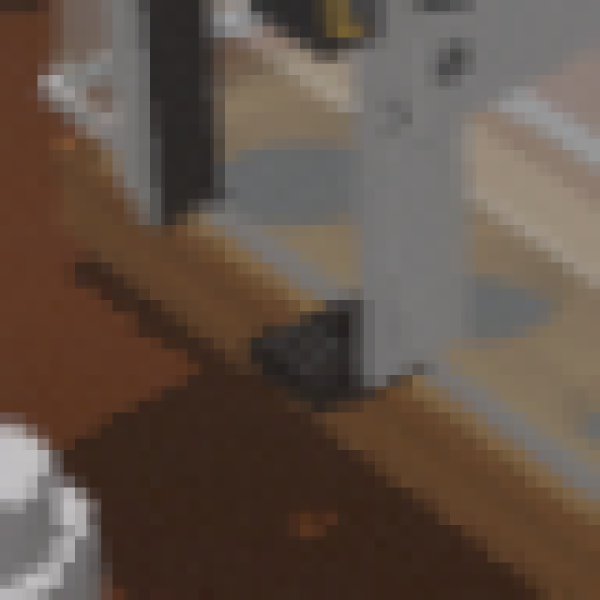

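The visible fingertips are about 14 mm above the reported TCP, so the fingers closed on top of the tab. I'll open, go lower and close again.

In the tool's units: -0.008 m is -0.01, 0.006 m is 0.0075.

Call:
{"op": "step_arm", "data": {
  "claw": [0.55,0.55,0.55,0.55,0.55,0.55,0.55,0.55,0.55,0.55],
  "travel": [
    [0,0,-0.01],
    [0,0,-0.01],
    [0,0,-0.01],
    [0,0,-0.01],
    [0,0,-0.01],
    [0,0,-0.01],
    [0,0,-0.01],
    [0,0,-0.005],
    [0,0,0],
    [0,0,0.0075]
  ],
  "twist": [
    [0,0,0],
    [0,0,0],
    [0,0,0],
    [0,0,0],
    [0,0,0],
    [0,0,0],
    [0,0,0],
    [0,0,0],
    [0,0,0],
    [0,0,0]
  ]
}}

```text
t: 4.73
ee_pos: [529.3, 265.5, 23.1]
tcp_rot: [180.0, 0.0, 175.1]
force: [-0.5, -0.3, -1.1]
gripper_width: 51.5
grip_force: 0.0
```

In the tool's units: 0.007 m is 0.0088, 0.006 m is 0.0075.

Call:
{"op": "step_arm", "data": {
  "claw": [0.5,0.2,0,0,0,0,0,0,0,0],
  "travel": [
    [0,0,0.0075],
    [0,0,0.0088],
    [0,0,0.0088],
    [0,0,0.0088],
    [0,0,0.0088],
    [0,0,0.0088],
    [0,0,0.0088],
    [0,0,0.0088],
    [0,0,0.0088],
    [0,0,0.0088]
  ],
  "twist": [
    [0,0,0],
    [0,0,0],
    [0,0,0],
    [0,0,0],
    [0,0,0],
    [0,0,0],
    [0,0,0],
    [0,0,0],
    [0,0,0],
    [0,0,0]
  ]
}}

```text
t: 5.57
ee_pos: [529.2, 264.6, 16.4]
tcp_rot: [-179.9, 0.0, 175.1]
force: [0.1, -5.5, 0.0]
gripper_width: 23.8
grip_force: 12.0
```

Width is 23.8 mm, so the tab is held. Now swinging the cover open along the arc.

In the tool's units: -0.07 m is -0.0875, -0.001 m is -0.0013.

Call:
{"op": "step_arm", "data": {
  "claw": [0,0,0,0,0,0,0,0,0,0],
  "travel": [
    [-0.0025,-0.0013,-0.0113],
    [-0.005,-0.0013,-0.0213],
    [-0.01,-0.0013,-0.0313],
    [-0.0138,-0.0013,-0.0413],
    [-0.02,-0.0013,-0.05],
    [-0.0263,-0.0013,-0.0588],
    [-0.0338,-0.0013,-0.0675],
    [-0.0413,-0.0013,-0.075],
    [-0.05,-0.0013,-0.0813],
    [-0.0588,-0.0013,-0.0875]
  ],
  "twist": [
    [0,0,0],
    [0,0,0],
    [0,0,0],
    [0,0,0],
    [0,0,0],
    [0,0,0],
    [0,0,0],
    [0,0,0],
    [0,0,0],
    [0,0,0]
  ]
}}

```text
t: 6.4
ee_pos: [576.2, 260.7, 87.1]
tcp_rot: [180.0, -0.0, 175.1]
force: [-0.6, -1.7, -2.6]
gripper_width: 23.7
grip_force: 12.0
```

In the tool's units: -0.076 m is -0.095, -0.067 m is -0.0838.

Call:
{"op": "step_arm", "data": {
  "claw": [0,0,0,0,0,0,0,0,0,0],
  "travel": [
    [-0.01,0,-0.005],
    [-0.02,0,-0.01],
    [-0.03,0,-0.0138],
    [-0.0413,0,-0.0163],
    [-0.0513,0,-0.0175],
    [-0.0625,0,-0.0188],
    [-0.0738,0,-0.0188],
    [-0.0838,0,-0.0175],
    [-0.095,0,-0.0163],
    [-0.095,0,-0.0163]
  ],
  "twist": [
    [0,0,0],
    [0,0,0],
    [0,0,0],
    [0,0,0],
    [0,0,0],
    [0,0,0],
    [0,0,0],
    [0,0,0],
    [0,0,0],
    [0,0,0]
  ]
}}

```text
t: 7.23
ee_pos: [655.0, 254.2, 100.4]
tcp_rot: [179.9, 0.3, 175.0]
force: [1.3, 0.2, 4.8]
gripper_width: 23.2
grip_force: 12.0
```

Call:
{"op": "step_arm", "data": {
  "claw": [0.6,0.6,0.6,0.6,0.6,0.6,0.6,0.6,0.6,0.6],
  "travel": [
    [0,0,0],
    [0,0,0],
    [0,0,0],
    [0,0,-0.0188],
    [0,0,-0.0438],
    [0,0,-0.0625],
    [0.025,0,-0.0625],
    [0.075,0,-0.0625],
    [0.125,0,-0.0625],
    [0.175,0,-0.0625]
  ],
  "twist": [
    [0,0,0],
    [0,0,0],
    [0,0,0],
    [0,0,0],
    [0,0,0],
    [0,0,0],
    [0,0,0],
    [0,0,0],
    [0,0,0],
    [0,0,0]
  ]
}}

```text
t: 8.07
ee_pos: [510.1, 265.7, 148.1]
tcp_rot: [-180.0, -0.1, 175.1]
force: [0.8, 0.7, 1.1]
gripper_width: 56.3
grip_force: 0.0
```

In the tool's units: 0.145 m is 0.1813, 0.143 m is 0.1788.

Call:
{"op": "step_arm", "data": {
  "claw": [0,0,0,0,0,0,0,0,0,0],
  "travel": [
    [0.025,-0.0375,0.0125],
    [0.025,-0.0563,0.05],
    [0.025,-0.0563,0.1],
    [0.025,-0.0563,0.1438],
    [0.025,-0.0563,0.1625],
    [0.025,-0.0563,0.175],
    [0.025,-0.0563,0.1788],
    [0.025,-0.0563,0.1813],
    [0.025,-0.0563,0.1813],
    [0.025,-0.0563,0.1813]
  ],
  "twist": [
    [0,0,0],
    [0,0,0],
    [0,0,0],
    [0,0,0],
    [0,0,0],
    [0,0,0],
    [0,0,0],
    [0,0,0],
    [0,0,0],
    [0,0,0]
  ]
}}

```text
t: 8.9
ee_pos: [489.7, 223.3, 6.0]
tcp_rot: [179.9, 0.2, 175.1]
force: [-0.4, 0.2, -0.2]
gripper_width: 0.7
grip_force: 0.0
```

```bash
sed -i 's/C=np.array.*;/C=np.array([588.2,259.5,0]);/' g.py; python3 - <<'E'
from g import *
go([])
a=read_camera("scene");b=read_camera("top")
print(pinpoint("scene","cover_tab"),proj("scene",tow(tab(100))),proj("scene",get_obs()["ee_pos"]))
cv2.imwrite("pics/c6.png",np.hstack([cv2.resize(a[100:280,180:340],(533,600),interpolation=3),cv2.resize(b[140:260,220:270],(250,600),interpolation=3)]))
E
```

```text
tcp case [-95.  -44.6   6. ] rot [1.7993e+02 1.6000e-01 1.7509e+02] twist [0.07 0.16 0.04]
[{'location': [129.3, 293.1], 'confidence': 0.85}] [np.float64(132.28708633944487), np.float64(298.2212697368274)] [np.float64(203.5615330019329), np.float64(263.06463530487054)]
```

View pics/c6.png

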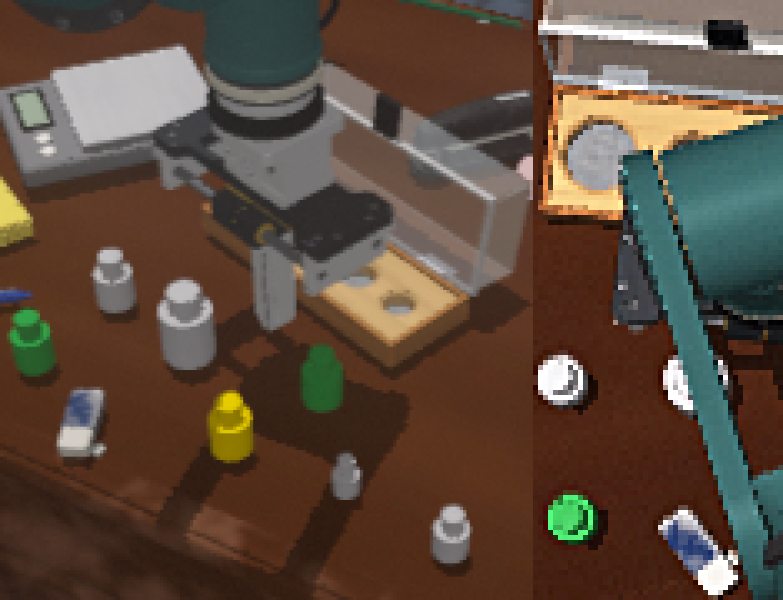

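The cover is now open upright, with the tab at px (129,293), and the fingers hover above free desk. I'll touch the desk gently to calibrate the fingertip height.

In the tool's units: 0.018 m is 0.0225, 0.017 m is 0.0213.

Call:
{"op": "step_arm", "data": {
  "claw": [0,0,0,0,0,0,0,0,0,0],
  "travel": [
    [0,0,0.0075],
    [0,0,0.0125],
    [0,0,0.015],
    [0,0,0.0175],
    [0,0,0.0188],
    [0,0,0.02],
    [0,0,0.0213],
    [0,0,0.0225],
    [0,0,0.0225],
    [0,0,0.0225]
  ],
  "twist": [
    [0,0,0],
    [0,0,0],
    [0,0,0],
    [0,0,0],
    [0,0,0],
    [0,0,0],
    [0,0,0],
    [0,0,0],
    [0,0,0],
    [0,0,0]
  ]
}}

```text
t: 9.88
ee_pos: [488.4, 222.8, -13.7]
tcp_rot: [180.0, 0.0, 175.1]
force: [0.4, -0.2, 0.3]
gripper_width: 0.5
grip_force: 0.0
```

In the tool's units: 0.004 m is 0.005, 0.0035 m is 0.0044.

Call:
{"op": "step_arm", "data": {
  "claw": [0,0,0,0,0,0,0,0,0,0],
  "travel": [
    [0,0,0.0006],
    [0,0,0.0013],
    [0,0,0.0019],
    [0,0,0.0025],
    [0,0,0.0031],
    [0,0,0.0038],
    [0,0,0.0044],
    [0,0,0.005],
    [0,0,0.005],
    [0,0,0.005]
  ],
  "twist": [
    [0,0,0],
    [0,0,0],
    [0,0,0],
    [0,0,0],
    [0,0,0],
    [0,0,0],
    [0,0,0],
    [0,0,0],
    [0,0,0],
    [0,0,0]
  ]
}}

```text
t: 10.72
ee_pos: [488.3, 222.8, -17.7]
tcp_rot: [180.0, -0.0, 175.1]
force: [0.3, -0.7, 0.3]
gripper_width: 0.4
grip_force: 0.0
```

In the tool's units: 0.003 m is 0.0038, 0.0025 m is 0.0031.

Call:
{"op": "step_arm", "data": {
  "claw": [0,0,0,0,0,0,0,0,0,0],
  "travel": [
    [0,0,0.0006],
    [0,0,0.0013],
    [0,0,0.0019],
    [0,0,0.0025],
    [0,0,0.0031],
    [0,0,0.0038],
    [0,0,0.0038],
    [0,0,0.0038],
    [0,0,0.0038],
    [0,0,0.0038]
  ],
  "twist": [
    [0,0,0],
    [0,0,0],
    [0,0,0],
    [0,0,0],
    [0,0,0],
    [0,0,0],
    [0,0,0],
    [0,0,0],
    [0,0,0],
    [0,0,0]
  ]
}}

```text
t: 11.55
ee_pos: [488.4, 222.8, -20.6]
tcp_rot: [180.0, 0.0, 175.1]
force: [0.4, -1.1, 0.9]
gripper_width: 0.4
grip_force: 0.0
```

In the tool's units: 0.0024 m is 0.003, 0.002 m is 0.0025.

Call:
{"op": "step_arm", "data": {
  "claw": [0,0,0,0,0,0,0,0,0,0],
  "travel": [
    [0,0,0.0005],
    [0,0,0.001],
    [0,0,0.0015],
    [0,0,0.002],
    [0,0,0.0025],
    [0,0,0.003],
    [0,0,0.003],
    [0,0,0.003],
    [0,0,0.003],
    [0,0,0.003]
  ],
  "twist": [
    [0,0,0],
    [0,0,0],
    [0,0,0],
    [0,0,0],
    [0,0,0],
    [0,0,0],
    [0,0,0],
    [0,0,0],
    [0,0,0],
    [0,0,0]
  ]
}}

```text
t: 12.38
ee_pos: [488.4, 222.8, -23.0]
tcp_rot: [180.0, 0.0, 175.1]
force: [-0.3, -0.4, 0.3]
gripper_width: 0.7
grip_force: 0.0
```

```bash
python3 - <<'E'
from g import *
a=read_camera("scene"); p=get_obs()["ee_pos"]; r0,c0=170,230
c=cv2.resize(a[r0:r0+60,c0:c0+60],(600,600),interpolation=3)
for dz in(0,10,20,30,40,60):
    q=[((np.array(proj("scene",p+E@np.array([i,j,dz])))-[r0,c0]+.5)*10-.5)[::-1] for i,j in((-8,-12),(8,-12),(8,12),(-8,12))]
    cv2.polylines(c,[np.array(q).astype(int).reshape(-1,1,2)],True,(255,0,255) if dz%20 else (0,255,0),1)
cv2.imwrite("pics/c7.png",c)
E
```

```text
(no output)
```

View pics/c7.png

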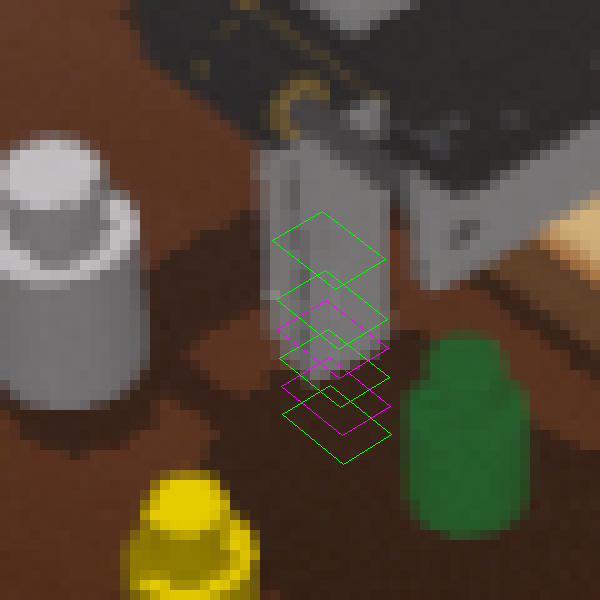

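The tip projects at about reported TCP + 28 mm when the fingers are closed, against about 15 mm when open, so the fingertip height depends on the opening. I'll keep going down to touch.

In the tool's units: 0.004 m is 0.005, 0.003 m is 0.0038.

Call:
{"op": "step_arm", "data": {
  "claw": [0,0,0,0,0,0,0,0,0,0],
  "travel": [
    [0,0,0.0013],
    [0,0,0.0025],
    [0,0,0.0038],
    [0,0,0.005],
    [0,0,0.005],
    [0,0,0.005],
    [0,0,0.005],
    [0,0,0.005],
    [0,0,0.005],
    [0,0,0.005]
  ],
  "twist": [
    [0,0,0],
    [0,0,0],
    [0,0,0],
    [0,0,0],
    [0,0,0],
    [0,0,0],
    [0,0,0],
    [0,0,0],
    [0,0,0],
    [0,0,0]
  ]
}}

```text
t: 13.27
ee_pos: [488.6, 222.9, -24.3]
tcp_rot: [180.0, 0.0, 175.1]
force: [-5.6, -1.3, 13.0]
gripper_width: 0.3
grip_force: 6.5
```

In the tool's units: -0.016 m is -0.02, -0.012 m is -0.015.

Call:
{"op": "step_arm", "data": {
  "claw": [0.3,0.3,0.3,0.3,0.3,0.3,0.3,0.3,0.3,0.3],
  "travel": [
    [0,0,-0.01],
    [0,0,-0.02],
    [0,0,-0.02],
    [0,0,-0.02],
    [0,0,-0.02],
    [0,0,-0.02],
    [0,0,-0.015],
    [0,0,-0.01],
    [0,0,-0.0075],
    [0,0,-0.005]
  ],
  "twist": [
    [0,0,0],
    [0,0,0],
    [0,0,0],
    [0,0,0],
    [0,0,0],
    [0,0,0],
    [0,0,0],
    [0,0,0],
    [0,0,0],
    [0,0,0]
  ]
}}

```text
t: 14.1
ee_pos: [487.8, 222.6, -24.0]
tcp_rot: [-180.0, -0.1, 175.1]
force: [-0.8, -0.3, 0.1]
gripper_width: 28.4
grip_force: 0.0
```

In the tool's units: 0.002 m is 0.0025, 0.0015 m is 0.0019.

Call:
{"op": "step_arm", "data": {
  "claw": [0.3,0.3,0.3,0.3,0.3,0.3,0.3,0.3,0.3,0.3],
  "travel": [
    [0,0,0.0006],
    [0,0,0.0013],
    [0,0,0.0019],
    [0,0,0.0025],
    [0,0,0.0025],
    [0,0,0.0025],
    [0,0,0.0025],
    [0,0,0.0025],
    [0,0,0.0025],
    [0,0,0.0025]
  ],
  "twist": [
    [0,0,0],
    [0,0,0],
    [0,0,0],
    [0,0,0],
    [0,0,0],
    [0,0,0],
    [0,0,0],
    [0,0,0],
    [0,0,0],
    [0,0,0]
  ]
}}

```text
t: 14.93
ee_pos: [488.2, 222.7, -24.2]
tcp_rot: [-180.0, -0.0, 175.1]
force: [-2.8, -1.7, 5.4]
gripper_width: 28.2
grip_force: 2.6
```

Desk contact comes at reported z = -24.2, so tip height = reported z + 24. Next is the 500 g weight.

In the tool's units: -0.09 m is -0.1125, 0.046 m is 0.0575.

Call:
{"op": "step_arm", "data": {
  "claw": [0.4,0.4,0.4,0.4,0.4,0.4,0.4,0.4,0.4,0.4],
  "travel": [
    [0,0,-0.05],
    [0,0,-0.1],
    [0,0,-0.1125],
    [0.025,0.025,-0.1125],
    [0.05,0.05,-0.1125],
    [0.0575,0.0575,-0.1125],
    [0.0575,0.0575,-0.1125],
    [0.0575,0.0575,-0.1125],
    [0.0575,0.0575,-0.1125],
    [0.0575,0.0575,-0.1125]
  ],
  "twist": [
    [0,0,0],
    [0,0,0],
    [0,0,0],
    [0,0,0],
    [0,0,0],
    [0,0,0],
    [0,0,0],
    [0,0,0],
    [0,0,0],
    [0,0,0]
  ]
}}

```text
t: 15.77
ee_pos: [447.1, 271.7, 64.6]
tcp_rot: [-180.0, 0.0, 175.0]
force: [-0.0, -0.7, 0.2]
gripper_width: 37.8
grip_force: 0.0
```

```bash
python3 - <<'E'
from g import *
go([(-142.5,.8,23.5)])
a=read_camera("scene"); p=get_obs()["ee_pos"]; r0,c0=150,205
c=cv2.resize(a[r0:r0+60,c0:c0+60],(600,600),interpolation=3)
for dz in(0,24):
    q=[((np.array(proj("scene",p+E@np.array([i,j,dz])))-[r0,c0]+.5)*10-.5)[::-1] for i,j in((-8,-18),(8,-18),(8,18),(-8,18))]
    cv2.polylines(c,[np.array(q).astype(int).reshape(-1,1,2)],True,(255,0,255) if dz else (0,255,0),1)
q=[((np.array(proj("scene",tow((-142.5+13*np.cos(t),.8+13*np.sin(t),62))))-[r0,c0]+.5)*10-.5)[::-1] for t in np.linspace(0,6.28,30)]
cv2.polylines(c,[np.array(q).astype(int).reshape(-1,1,2)],True,(0,255,255),1)
cv2.imwrite("pics/c8.png",c)
E
```

```text
tcp case [-141.6   -0.    64.6] rot [-179.97    0.    175.02] twist [-0.03  0.   -0.03]
(-142.5, 0.8, 23.5) [0.0009, 0.0008, 0.0411]
```

View pics/c8.png

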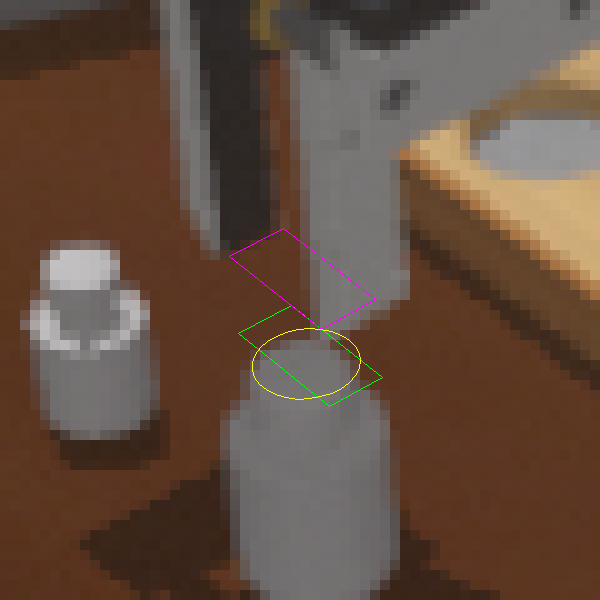

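The fingertips match the 24 mm offset and the knob is centred at crop (365,305). Descending and gripping.

In the tool's units: 0.041 m is 0.0513, 0.036 m is 0.045.

Call:
{"op": "step_arm", "data": {
  "claw": [0.4,0.4,0.4,0.4,0.4,0,0,0,0,0],
  "travel": [
    [0.0013,0.0013,0.0188],
    [0.0013,0.0013,0.035],
    [0.0013,0.0013,0.045],
    [0.0013,0.0013,0.0513],
    [0.0013,0.0013,0.0513],
    [0.0013,0.0013,0.0513],
    [0.0013,0.0013,0.0513],
    [0.0013,0.0013,0.0513],
    [0.0013,0.0013,0.0513],
    [0.0013,0.0013,0.0513]
  ],
  "twist": [
    [0,0,0],
    [0,0,0],
    [0,0,0],
    [0,0,0],
    [0,0,0],
    [0,0,0],
    [0,0,0],
    [0,0,0],
    [0,0,0],
    [0,0,0]
  ],
  "squeeze": 25
}}

```text
t: 16.65
ee_pos: [446.1, 273.4, 24.8]
tcp_rot: [-180.0, 0.1, 175.1]
force: [0.6, -2.9, 2.2]
gripper_width: 24.8
grip_force: 25.0
```

Call:
{"op": "step_arm", "data": {
  "claw": [0,0,0,0,0,0,0,0,0,0],
  "travel": [
    [0,0,-0.0188],
    [0,0,-0.0438],
    [-0.0188,0.01,-0.0563],
    [-0.0563,0.0313,-0.0563],
    [-0.0938,0.0525,-0.0563],
    [-0.1313,0.0725,-0.0563],
    [-0.1625,0.0888,-0.0563],
    [-0.1775,0.0981,-0.0563],
    [-0.1785,0.0981,-0.0563],
    [-0.1785,0.0981,-0.0563]
  ],
  "twist": [
    [0,0,0],
    [0,0,0],
    [0,0,0],
    [0,0,0],
    [0,0,0],
    [0,0,0],
    [0,0,0],
    [0,0,0],
    [0,0,0],
    [0,0,0]
  ]
}}

```text
t: 17.48
ee_pos: [593.6, 339.4, 66.4]
tcp_rot: [-179.9, -0.2, 175.1]
force: [-0.4, 1.0, -4.9]
gripper_width: 25.0
grip_force: 25.0
```

```bash
cat > ck.py <<'E'
import sys
from m import *
from g import *
n=sys.argv[1]; y=float(sys.argv[2]); z=float(sys.argv[3])   # predicted underside centre: case x=0,y,z
g=G[n]; go([(0,y,50)]); o=get_obs(); print(o["gripper_width"],o["grip_force"],o["force"])
a=read_camera("scene"); r0,c0=[int(v) for v in np.array(proj("scene",tow((0,y,40))))-[30,30]]
c=cv2.resize(a[r0:r0+60,c0:c0+60],(600,600),interpolation=3)
t=tocase(o["ee_pos"])
def L(r,p,zz,col):
    q=[((np.array(proj("scene",tow((p[0]+r*np.cos(k),p[1]+r*np.sin(k),zz))))-[r0,c0]+.5)*10-.5)[::-1] for k in th]
    cv2.polylines(c,[np.array(q).astype(int).reshape(-1,1,2)],True,col,1)
L(g[0],t,z,(0,255,0));L(g[0],t,z+g[1],(0,255,0))
for w,r in((80,23),(20,18),(-33,15),(-79,12.5)): L(r+3,(0,w),20,(255,0,255))
cv2.imwrite(sys.argv[4],c)
E
python3 ck.py weight_500g 80 45 pics/k1.png
```

```text
tcp case [-1.5 80.1 66.4] rot [-179.9    -0.24  175.09] twist [-0.1  -0.24  0.04]
(0, 80.0, 50) [-0.0016, -0.0001, 0.0163]
24.994103290339815 24.998960716766305 [-0.43100322  0.9727714  -4.94583785]
```

View pics/k1.png

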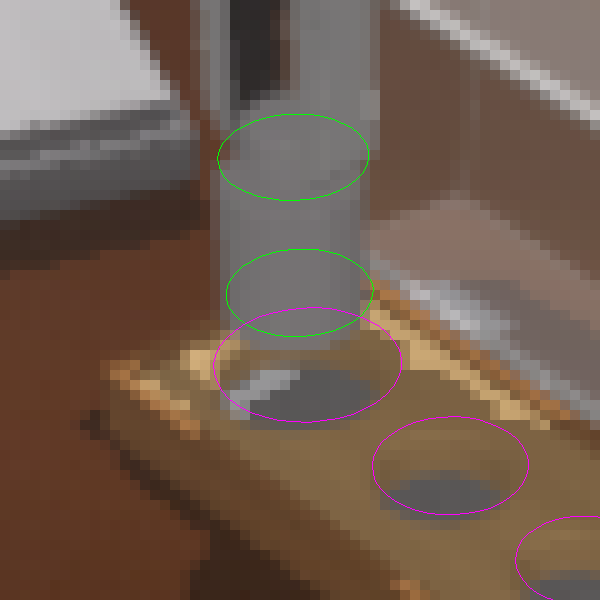

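The weight is held upright over the big well. Lowering to just above the insert first.

In the tool's units: 0.018 m is 0.0225, 0.016 m is 0.02.

Call:
{"op": "step_arm", "data": {
  "claw": [0,0,0,0,0,0,0,0,0,0],
  "travel": [
    [0,0,0.0075],
    [0,0,0.015],
    [0,0,0.02],
    [0,0,0.0225],
    [0,0,0.0225],
    [0,0,0.0225],
    [0,0,0.0225],
    [0,0,0.0225],
    [0,0,0.0225],
    [0,0,0.0225]
  ],
  "twist": [
    [0,0,0],
    [0,0,0],
    [0,0,0],
    [0,0,0],
    [0,0,0],
    [0,0,0],
    [0,0,0],
    [0,0,0],
    [0,0,0],
    [0,0,0]
  ]
}}

```text
t: 18.37
ee_pos: [594.7, 339.7, 51.3]
tcp_rot: [180.0, 0.0, 175.1]
force: [-0.1, -0.3, -5.1]
gripper_width: 24.9
grip_force: 25.0
```

```bash
python3 - <<'E'
from g import *
go([(0,80,30.8)]);print(get_obs()["force"])
E
```

```text
tcp case [-0.4 80.5 51.3] rot [1.7998e+02 3.0000e-02 1.7508e+02] twist [0.02 0.03 0.03]
(0, 80, 30.8) [-0.0004, -0.0005, 0.0205]
[-0.11229907 -0.32424485 -5.07317587]
```

In the tool's units: 0.02 m is 0.025, -0.0005 m is -0.0006.

Call:
{"op": "step_arm", "data": {
  "claw": [0,0,0,0,0,0,0,0,0,0],
  "travel": [
    [0,-0.0006,0.0038],
    [0,-0.0006,0.0075],
    [0,-0.0006,0.0113],
    [0,-0.0006,0.015],
    [0,-0.0006,0.0175],
    [0,-0.0006,0.02],
    [0,-0.0006,0.0225],
    [0,-0.0006,0.0238],
    [0,-0.0006,0.025],
    [0,-0.0006,0.025]
  ],
  "twist": [
    [0,0,0],
    [0,0,0],
    [0,0,0],
    [0,0,0],
    [0,0,0],
    [0,0,0],
    [0,0,0],
    [0,0,0],
    [0,0,0],
    [0,0,0]
  ]
}}

```text
t: 19.2
ee_pos: [594.6, 339.1, 31.1]
tcp_rot: [180.0, 0.0, 175.1]
force: [-0.2, 0.7, -4.7]
gripper_width: 25.2
grip_force: 25.0
```

In the tool's units: 0.002 m is 0.0025, 0.0015 m is 0.0019.

Call:
{"op": "step_arm", "data": {
  "claw": [0,0,0,0,0,0,0,0,0,0],
  "travel": [
    [0,0,0.0006],
    [0,0,0.0013],
    [0,0,0.0019],
    [0,0,0.0025],
    [0,0,0.0025],
    [0,0,0.0025],
    [0,0,0.0025],
    [0,0,0.0025],
    [0,0,0.0025],
    [0,0,0.0025]
  ],
  "twist": [
    [0,0,0],
    [0,0,0],
    [0,0,0],
    [0,0,0],
    [0,0,0],
    [0,0,0],
    [0,0,0],
    [0,0,0],
    [0,0,0],
    [0,0,0]
  ]
}}

```text
t: 20.03
ee_pos: [595.1, 339.2, 30.9]
tcp_rot: [180.0, 0.1, 175.1]
force: [-3.3, -2.0, 5.2]
gripper_width: 25.2
grip_force: 25.0
```

The 500 g is seated: z stalled at 30.9 and the force turned upward. Releasing, then to the 200 g.

In the tool's units: 0.1505 m is 0.1881, -0.045 m is -0.0563.

Call:
{"op": "step_arm", "data": {
  "claw": [0.38,0.38,0.38,0.38,0.38,0.38,0.36,0.34,0.33,0.33],
  "travel": [
    [0,0,-0.0019],
    [0,0,-0.0019],
    [0,0,-0.0019],
    [0,0,-0.025],
    [0,0,-0.0563],
    [0.0375,0.0013,-0.0563],
    [0.0875,0.0038,-0.0563],
    [0.1375,0.0063,-0.0563],
    [0.175,0.0075,-0.0563],
    [0.1881,0.0075,-0.0563]
  ],
  "twist": [
    [0,0,0],
    [0,0,0],
    [0,0,0],
    [0,0,0],
    [0,0,0],
    [0,0,0],
    [0,0,0],
    [0,0,0],
    [0,0,0],
    [0,0,0]
  ]
}}

```text
t: 20.87
ee_pos: [441.2, 358.8, 73.7]
tcp_rot: [180.0, -0.1, 175.2]
force: [-0.5, 0.2, -0.5]
gripper_width: 31.0
grip_force: 0.0
```

```bash
python3 - <<'E'
from m import *
from g import *
go([(-150,86.5,9.5)])
a=read_camera("scene")
c,ar=cen(a,(184,213.6),10,75);print(c,ar)
for p in((-150,86.5,0),): print(sil("scene",tow(p)[:2],G["weight_200g"]))
# seated 500 check
print(pinpoint("scene","weight_500g"),proj("scene",tow((0,80,6))))
E
```

```text
tcp case [-155.    86.2   73.7] rot [ 1.7997e+02 -1.0000e-01  1.7524e+02] twist [ 0.02 -0.1   0.19]
(-150, 86.5, 9.5) [-0.0051, 0.0002, 0.0642]
[184.26984127 213.6984127 ] 189
[183.54229676 214.17246398]
[{'location': [165.7, 258.9], 'confidence': 0.85}] [np.float64(164.98070484656148), np.float64(260.5015248746371)]
```

In the tool's units: 0.025 m is 0.0313, 0.02 m is 0.025.

Call:
{"op": "step_arm", "data": {
  "claw": [0.33,0.33,0.33,0.33,0.33,0.33,0.33,0.33,0.33,0.33],
  "travel": [
    [0,0,0.0125],
    [0,0,0.025],
    [0,0,0.0313],
    [0,0,0.0313],
    [0,0,0.0313],
    [0,0,0.0313],
    [0,0,0.0313],
    [0,0,0.0313],
    [0,0,0.0313],
    [0,0,0.0313]
  ],
  "twist": [
    [0,0,0],
    [0,0,0],
    [0,0,0],
    [0,0,0],
    [0,0,0],
    [0,0,0],
    [0,0,0],
    [0,0,0],
    [0,0,0],
    [0,0,0]
  ]
}}

```text
t: 21.8
ee_pos: [445.3, 358.1, 49.3]
tcp_rot: [180.0, 0.0, 175.1]
force: [-0.3, 0.4, -0.5]
gripper_width: 31.1
grip_force: 0.0
```

```bash
python3 -c "
from g import *
go([(-150,86.5,9.5)])"
```

```text
tcp case [-150.9   85.9   49.3] rot [1.7997e+02 3.0000e-02 1.7509e+02] twist [0.03 0.03 0.04]
(-150, 86.5, 9.5) [-0.0009, 0.0006, 0.0398]
```

Settled, so it was overshoot. Descending and gripping the 200 g.

In the tool's units: 0.04 m is 0.05, 0.0006 m is 0.0008.

Call:
{"op": "step_arm", "data": {
  "claw": [0.33,0.33,0.33,0.33,0.33,0,0,0,0,0],
  "travel": [
    [-0.0013,0.0008,0.0188],
    [-0.0013,0.0008,0.035],
    [-0.0013,0.0008,0.045],
    [-0.0013,0.0008,0.05],
    [-0.0013,0.0008,0.05],
    [-0.0013,0.0008,0.05],
    [-0.0013,0.0008,0.05],
    [-0.0013,0.0008,0.05],
    [-0.0013,0.0008,0.05],
    [-0.0013,0.0008,0.05]
  ],
  "twist": [
    [0,0,0],
    [0,0,0],
    [0,0,0],
    [0,0,0],
    [0,0,0],
    [0,0,0],
    [0,0,0],
    [0,0,0],
    [0,0,0],
    [0,0,0]
  ],
  "squeeze": 20
}}

```text
t: 22.63
ee_pos: [446.7, 358.8, 9.9]
tcp_rot: [179.9, 0.1, 175.1]
force: [0.1, -0.0, 2.0]
gripper_width: 18.3
grip_force: 20.0
```

In the tool's units: -0.1495 m is -0.1869, -0.0667 m is -0.0834.

Call:
{"op": "step_arm", "data": {
  "claw": [0,0,0,0,0,0,0,0,0,0],
  "travel": [
    [0,0,-0.0188],
    [0,0,-0.0438],
    [-0.0188,-0.0088,-0.0563],
    [-0.05,-0.0225,-0.0563],
    [-0.0875,-0.0388,-0.0563],
    [-0.125,-0.0563,-0.0563],
    [-0.1563,-0.07,-0.0563],
    [-0.175,-0.0788,-0.0563],
    [-0.1869,-0.0834,-0.0563],
    [-0.1869,-0.0834,-0.05]
  ],
  "twist": [
    [0,0,0],
    [0,0,0],
    [0,0,0],
    [0,0,0],
    [0,0,0],
    [0,0,0],
    [0,0,0],
    [0,0,0],
    [0,0,0],
    [0,0,0]
  ]
}}

```text
t: 23.47
ee_pos: [591.5, 278.1, 49.2]
tcp_rot: [180.0, 0.1, 174.9]
force: [-1.1, 0.2, -2.0]
gripper_width: 18.4
grip_force: 20.0
```

In the tool's units: 0.014 m is 0.0175, 0.012 m is 0.015.

Call:
{"op": "step_arm", "data": {
  "claw": [0,0,0,0,0,0,0,0,0,0],
  "travel": [
    [0,0,0.005],
    [0,0,0.01],
    [0,0,0.015],
    [0,0,0.0175],
    [0,0,0.0175],
    [0,0,0.0175],
    [0,0,0.0175],
    [0,0,0.0175],
    [0,0,0.0175],
    [0,0,0.0175]
  ],
  "twist": [
    [0,0,0],
    [0,0,0],
    [0,0,0],
    [0,0,0],
    [0,0,0],
    [0,0,0],
    [0,0,0],
    [0,0,0],
    [0,0,0],
    [0,0,0]
  ]
}}

```text
t: 24.3
ee_pos: [589.5, 279.3, 35.2]
tcp_rot: [180.0, 0.0, 175.1]
force: [-0.5, 0.3, -1.7]
gripper_width: 17.9
grip_force: 20.0
```

```bash
python3 -c "
from g import *
go([(0,20,15.9)]);print(get_obs()['force'])"
```

```text
tcp case [-0.4 19.8 35.2] rot [1.7998e+02 3.0000e-02 1.7508e+02] twist [0.02 0.03 0.03]
(0, 20, 15.9) [-0.0004, 0.0002, 0.0193]
[-0.47240911  0.25397151 -1.6933513 ]
```

In the tool's units: 0.0205 m is 0.0256, 0.02 m is 0.025.

Call:
{"op": "step_arm", "data": {
  "claw": [0,0,0,0,0,0,0,0,0,0],
  "travel": [
    [0,0,0.0038],
    [0,0,0.0075],
    [0,0,0.0113],
    [0,0,0.015],
    [0,0,0.0175],
    [0,0,0.02],
    [0,0,0.0225],
    [0,0,0.0238],
    [0,0,0.025],
    [0,0,0.0256]
  ],
  "twist": [
    [0,0,0],
    [0,0,0],
    [0,0,0],
    [0,0,0],
    [0,0,0],
    [0,0,0],
    [0,0,0],
    [0,0,0],
    [0,0,0],
    [0,0,0]
  ]
}}

```text
t: 25.13
ee_pos: [589.8, 279.2, 15.9]
tcp_rot: [180.0, 0.1, 175.1]
force: [-2.2, -1.4, 5.7]
gripper_width: 17.7
grip_force: 20.0
```

In the tool's units: 0.001 m is 0.0013, 0.0005 m is 0.0006.

Call:
{"op": "step_arm", "data": {
  "claw": [0,0,0,0,0,0,0,0,0,0],
  "travel": [
    [0,0,0.0006],
    [0,0,0.0013],
    [0,0,0.0013],
    [0,0,0.0013],
    [0,0,0.0013],
    [0,0,0.0013],
    [0,0,0.0013],
    [0,0,0.0013],
    [0,0,0.0013],
    [0,0,0.0013]
  ],
  "twist": [
    [0,0,0],
    [0,0,0],
    [0,0,0],
    [0,0,0],
    [0,0,0],
    [0,0,0],
    [0,0,0],
    [0,0,0],
    [0,0,0],
    [0,0,0]
  ]
}}

```text
t: 25.97
ee_pos: [590.0, 279.3, 16.0]
tcp_rot: [180.0, 0.1, 175.1]
force: [-4.0, -2.2, 7.3]
gripper_width: 18.0
grip_force: 20.0
```

In the tool's units: -0.16 m is -0.2, -0.05 m is -0.0625.

Call:
{"op": "step_arm", "data": {
  "claw": [0.33,0.33,0.33,0.33,0.33,0.3,0.3,0.3,0.3,0.3],
  "travel": [
    [0,0,-0.0025],
    [0,0,-0.0025],
    [0,0,-0.0025],
    [0,0,-0.025],
    [0,0,-0.0563],
    [0.0125,-0.025,-0.0625],
    [0.035,-0.0688,-0.0625],
    [0.0563,-0.1125,-0.0625],
    [0.0775,-0.1563,-0.0625],
    [0.0975,-0.2,-0.0625]
  ],
  "twist": [
    [0,0,0],
    [0,0,0],
    [0,0,0],
    [0,0,0],
    [0,0,0],
    [0,0,0],
    [0,0,0],
    [0,0,0],
    [0,0,0],
    [0,0,0]
  ]
}}

```text
t: 26.8
ee_pos: [496.7, 125.4, 63.0]
tcp_rot: [180.0, -0.0, 175.1]
force: [-0.8, -0.7, 0.5]
gripper_width: 27.9
grip_force: 0.0
```

In the tool's units: -0.123 m is -0.1538, -0.118 m is -0.1475.

Call:
{"op": "step_arm", "data": {
  "claw": [0.28,0.28,0.28,0.28,0.28,0.28,0.28,0.28,0.28,0.28],
  "travel": [
    [0.0175,-0.0413,0],
    [0.035,-0.0825,0],
    [0.0525,-0.125,0],
    [0.0625,-0.1475,0],
    [0.065,-0.1538,0],
    [0.065,-0.1538,0.0125],
    [0.065,-0.1538,0.025],
    [0.065,-0.1538,0.025],
    [0.065,-0.1538,0.025],
    [0.065,-0.1538,0.025]
  ],
  "twist": [
    [0,0,0],
    [0,0,0],
    [0,0,0],
    [0,0,0],
    [0,0,0],
    [0,0,0],
    [0,0,0],
    [0,0,0],
    [0,0,0],
    [0,0,0]
  ]
}}

```text
t: 27.63
ee_pos: [435.7, 9.3, 42.8]
tcp_rot: [180.0, -0.1, 175.2]
force: [-0.2, 0.8, -0.4]
gripper_width: 26.4
grip_force: 0.0
```

```bash
python3 - <<'E'
from m import *
from g import *
go([(-130,-263.3,2.3)])
a=read_camera("scene")
c,ar=cen(a,(260,315),10,75);print(c,ar,sil("scene",tow((-130,-263.3,0))[:2],G["weight_100g"]))
for n in("weight_500g","weight_200g"): print(pinpoint("scene",n)[:2])
print(proj("scene",tow((0,80,6))),proj("scene",tow((0,20,6))))
E
```

```text
tcp case [-130.3 -262.4   42.8] rot [ 1.7998e+02 -6.0000e-02  1.7518e+02] twist [ 0.02 -0.06  0.13]
(-130, -263.3, 2.3) [-0.0004, -0.0009, 0.0405]
[260.46496815 315.01910828] 157 [259.92647352 315.91467023]
[{'location': [164.2, 259.2], 'confidence': 0.47}]
[{'location': [214.8, 275.1], 'confidence': 0.72}, {'location': [172.8, 274.9], 'confidence': 0.69}]
[np.float64(164.98070484656148), np.float64(260.5015248746371)] [np.float64(175.12822465343822), np.float64(274.66485605209033)]
```

Call:
{"op": "step_arm", "data": {
  "claw": [0.28,0.28,0.28,0.28,0.28,0,0,0,0,0],
  "travel": [
    [0,0,0.0188],
    [0,0,0.035],
    [0,0,0.045],
    [0,0,0.0506],
    [0,0,0.0506],
    [0,0,0.0506],
    [0,0,0.0506],
    [0,0,0.0506],
    [0,0,0.0506],
    [0,0,0.0506]
  ],
  "twist": [
    [0,0,0],
    [0,0,0],
    [0,0,0],
    [0,0,0],
    [0,0,0],
    [0,0,0],
    [0,0,0],
    [0,0,0],
    [0,0,0],
    [0,0,0]
  ],
  "squeeze": 15
}}

```text
t: 28.62
ee_pos: [436.3, 8.4, 3.6]
tcp_rot: [180.0, 0.1, 175.1]
force: [0.5, -0.1, 1.7]
gripper_width: 14.3
grip_force: 15.0
```

```bash
python3 -c "
from g import *
z=get_obs()['ee_pos'][2]
go([(0,-33,z+45)])"
```

```text
tcp case [-129.7 -263.2    3.6] rot [1.7999e+02 9.0000e-02 1.7508e+02] twist [0.01 0.09 0.03]
(0, -33, np.float64(48.64067723271022)) [-0.1299, 0.2302, -0.0447]
```

Call:
{"op": "step_arm", "data": {
  "claw": [0,0,0,0,0,0,0,0,0,0],
  "travel": [
    [0,0,-0.025],
    [-0.0063,0.0125,-0.0563],
    [-0.0275,0.05,-0.0625],
    [-0.0513,0.0913,-0.0625],
    [-0.075,0.1325,-0.0625],
    [-0.0988,0.175,-0.0625],
    [-0.1213,0.215,-0.0625],
    [-0.1413,0.25,-0.0625],
    [-0.1563,0.275,-0.0625],
    [-0.1625,0.2875,-0.0563]
  ],
  "twist": [
    [0,0,0],
    [0,0,0],
    [0,0,0],
    [0,0,0],
    [0,0,0],
    [0,0,0],
    [0,0,0],
    [0,0,0],
    [0,0,0],
    [0,0,0]
  ]
}}

```text
t: 29.45
ee_pos: [586.7, 229.2, 48.3]
tcp_rot: [179.9, 0.1, 175.2]
force: [1.1, 0.1, -0.7]
gripper_width: 13.9
grip_force: 15.0
```

In the tool's units: 0.018 m is 0.0225, 0.015 m is 0.0188.

Call:
{"op": "step_arm", "data": {
  "claw": [0,0,0,0,0,0,0,0,0,0],
  "travel": [
    [0,0,0.005],
    [0,0,0.0125],
    [0,0,0.0188],
    [0,0,0.0225],
    [0,0,0.0225],
    [0,0,0.0225],
    [0,0,0.0225],
    [0,0,0.0225],
    [0,0,0.0225],
    [0,0,0.0225]
  ],
  "twist": [
    [0,0,0],
    [0,0,0],
    [0,0,0],
    [0,0,0],
    [0,0,0],
    [0,0,0],
    [0,0,0],
    [0,0,0],
    [0,0,0],
    [0,0,0]
  ]
}}

```text
t: 30.28
ee_pos: [585.0, 226.4, 30.4]
tcp_rot: [180.0, 0.0, 175.1]
force: [0.8, -0.2, -1.8]
gripper_width: 14.2
grip_force: 15.0
```

```bash
python3 -c "
from g import *
go([(0,-33,9.6)]);print(get_obs()['force'])"
```

```text
tcp case [ -0.3 -33.2  30.4] rot [1.7998e+02 4.0000e-02 1.7508e+02] twist [0.02 0.04 0.03]
(0, -33, 9.6) [-0.0003, 0.0002, 0.0208]
[ 0.75099322 -0.18449969 -1.84306108]
```

In the tool's units: 0.022 m is 0.0275, 0.0215 m is 0.0269.

Call:
{"op": "step_arm", "data": {
  "claw": [0,0,0,0,0,0,0,0,0,0],
  "travel": [
    [0,0,0.0038],
    [0,0,0.0075],
    [0,0,0.0113],
    [0,0,0.015],
    [0,0,0.0188],
    [0,0,0.0219],
    [0,0,0.0244],
    [0,0,0.0256],
    [0,0,0.0269],
    [0,0,0.0275]
  ],
  "twist": [
    [0,0,0],
    [0,0,0],
    [0,0,0],
    [0,0,0],
    [0,0,0],
    [0,0,0],
    [0,0,0],
    [0,0,0],
    [0,0,0],
    [0,0,0]
  ]
}}

```text
t: 31.12
ee_pos: [585.4, 226.7, 9.7]
tcp_rot: [180.0, 0.1, 175.1]
force: [-3.5, -0.5, 6.3]
gripper_width: 13.8
grip_force: 15.0
```

In the tool's units: -0.118 m is -0.1475, -0.055 m is -0.0688.

Call:
{"op": "step_arm", "data": {
  "claw": [0.3,0.3,0.3,0.3,0.3,0.27,0.25,0.25,0.25,0.25],
  "travel": [
    [0,0,-0.0013],
    [0,0,-0.0013],
    [0,0,-0.0013],
    [0,0,-0.025],
    [0,0,-0.0563],
    [0.0188,-0.0188,-0.0688],
    [0.05,-0.05,-0.0688],
    [0.0825,-0.0825,-0.0688],
    [0.115,-0.115,-0.0688],
    [0.1475,-0.1475,-0.0688]
  ],
  "twist": [
    [0,0,0],
    [0,0,0],
    [0,0,0],
    [0,0,0],
    [0,0,0],
    [0,0,0],
    [0,0,0],
    [0,0,0],
    [0,0,0],
    [0,0,0]
  ]
}}

```text
t: 31.95
ee_pos: [455.7, 118.1, 62.6]
tcp_rot: [-180.0, -0.0, 175.1]
force: [0.6, -0.4, 0.8]
gripper_width: 23.6
grip_force: 0.0
```

In the tool's units: -0.0285 m is -0.0356, 0.028 m is 0.035.

Call:
{"op": "step_arm", "data": {
  "claw": [0.25,0.25,0.25,0.25,0.25,0.25,0.25,0.25,0.25,0.25],
  "travel": [
    [0.0188,-0.0188,0],
    [0.0313,-0.0313,0],
    [0.035,-0.0356,0],
    [0.035,-0.0356,0.0125],
    [0.035,-0.0356,0.025],
    [0.035,-0.0356,0.0313],
    [0.035,-0.0356,0.0313],
    [0.035,-0.0356,0.0313],
    [0.035,-0.0356,0.0313],
    [0.035,-0.0356,0.0313]
  ],
  "twist": [
    [0,0,0],
    [0,0,0],
    [0,0,0],
    [0,0,0],
    [0,0,0],
    [0,0,0],
    [0,0,0],
    [0,0,0],
    [0,0,0],
    [0,0,0]
  ]
}}

```text
t: 32.78
ee_pos: [427.3, 93.3, 38.1]
tcp_rot: [180.0, 0.0, 175.1]
force: [-0.1, 0.5, -0.2]
gripper_width: 23.3
grip_force: 0.0
```

```bash
python3 - <<'E'
from m import *
from g import *
go([(-146,-179.5,-3.3)])
a=read_camera("scene")
c,ar=cen(a,(242.4,283.3),9,75);print(c,ar,sil("scene",tow((-146,-179.5,0))[:2],G["weight_50g"]))
print(pinpoint("scene","weight_100g"),proj("scene",tow((0,-33,6))))
E
```

```text
tcp case [-145.9 -179.5   38.1] rot [1.7999e+02 3.0000e-02 1.7511e+02] twist [0.01 0.03 0.06]
(-146, -179.5, -3.3) [0.0001, -0.0, 0.0414]
[242.83870968 283.52688172] 93 [242.36688899 284.18988409]
[] [np.float64(184.6194837563627), np.float64(287.9122158527224)]
```

In the tool's units: 0.041 m is 0.0513, 0.036 m is 0.045.

Call:
{"op": "step_arm", "data": {
  "claw": [0.25,0.25,0.25,0.25,0.25,0,0,0,0,0],
  "travel": [
    [0,0,0.0188],
    [0,0,0.035],
    [0,0,0.045],
    [0,0,0.0513],
    [0,0,0.0513],
    [0,0,0.0513],
    [0,0,0.0513],
    [0,0,0.0513],
    [0,0,0.0513],
    [0,0,0.0513]
  ],
  "twist": [
    [0,0,0],
    [0,0,0],
    [0,0,0],
    [0,0,0],
    [0,0,0],
    [0,0,0],
    [0,0,0],
    [0,0,0],
    [0,0,0],
    [0,0,0]
  ],
  "squeeze": 12
}}

```text
t: 33.72
ee_pos: [427.4, 93.1, -2.4]
tcp_rot: [180.0, 0.1, 175.1]
force: [0.9, 0.8, 0.7]
gripper_width: 10.3
grip_force: 12.0
```

```bash
python3 -c "
from g import *
z=get_obs()['ee_pos'][2]
go([(0,-79,z+45)])"
```

```text
tcp case [-145.8 -179.7   -2.4] rot [1.7998e+02 8.0000e-02 1.7508e+02] twist [0.02 0.08 0.03]
(0, -79, np.float64(42.606907132304514)) [-0.1459, 0.1006, -0.0447]
```

In the tool's units: -0.1459 m is -0.1824, 0.1006 m is 0.1258.

Call:
{"op": "step_arm", "data": {
  "claw": [0,0,0,0,0,0,0,0,0,0],
  "travel": [
    [0,0,-0.025],
    [0,0,-0.0563],
    [-0.0188,0.0125,-0.0688],
    [-0.05,0.0338,-0.0688],
    [-0.085,0.0588,-0.0688],
    [-0.1188,0.0825,-0.0688],
    [-0.15,0.1038,-0.0688],
    [-0.1725,0.1188,-0.0688],
    [-0.1824,0.1258,-0.0625],
    [-0.1824,0.1258,-0.0563]
  ],
  "twist": [
    [0,0,0],
    [0,0,0],
    [0,0,0],
    [0,0,0],
    [0,0,0],
    [0,0,0],
    [0,0,0],
    [0,0,0],
    [0,0,0],
    [0,0,0]
  ]
}}

```text
t: 34.55
ee_pos: [582.1, 181.5, 41.3]
tcp_rot: [180.0, 0.0, 175.1]
force: [-0.7, -0.6, -1.1]
gripper_width: 10.2
grip_force: 12.0
```

In the tool's units: 0.018 m is 0.0225, 0.015 m is 0.0188.

Call:
{"op": "step_arm", "data": {
  "claw": [0,0,0,0,0,0,0,0,0,0],
  "travel": [
    [0,0,0.005],
    [0,0,0.0125],
    [0,0,0.0188],
    [0,0,0.0225],
    [0,0,0.0225],
    [0,0,0.0225],
    [0,0,0.0225],
    [0,0,0.0225],
    [0,0,0.0225],
    [0,0,0.0225]
  ],
  "twist": [
    [0,0,0],
    [0,0,0],
    [0,0,0],
    [0,0,0],
    [0,0,0],
    [0,0,0],
    [0,0,0],
    [0,0,0],
    [0,0,0],
    [0,0,0]
  ]
}}

```text
t: 35.38
ee_pos: [581.0, 180.8, 24.3]
tcp_rot: [180.0, 0.0, 175.1]
force: [-0.5, 0.8, -0.6]
gripper_width: 10.3
grip_force: 12.0
```

```bash
python3 -c "
from g import *
go([(0,-79,3.6)]);print(get_obs()['force'])"
```

```text
tcp case [ -0.4 -79.1  24.3] rot [1.7999e+02 4.0000e-02 1.7509e+02] twist [0.01 0.04 0.04]
(0, -79, 3.6) [-0.0004, 0.0001, 0.0207]
[-0.45042943  0.78075786 -0.63881759]
```

In the tool's units: 0.022 m is 0.0275, 0.0215 m is 0.0269.

Call:
{"op": "step_arm", "data": {
  "claw": [0,0,0,0,0,0,0,0,0,0],
  "travel": [
    [0,0,0.0038],
    [0,0,0.0075],
    [0,0,0.0113],
    [0,0,0.015],
    [0,0,0.0188],
    [0,0,0.0219],
    [0,0,0.0244],
    [0,0,0.0256],
    [0,0,0.0269],
    [0,0,0.0275]
  ],
  "twist": [
    [0,0,0],
    [0,0,0],
    [0,0,0],
    [0,0,0],
    [0,0,0],
    [0,0,0],
    [0,0,0],
    [0,0,0],
    [0,0,0],
    [0,0,0]
  ]
}}

```text
t: 36.22
ee_pos: [581.4, 180.8, 3.6]
tcp_rot: [180.0, 0.1, 175.1]
force: [-2.9, -0.5, 7.3]
gripper_width: 10.4
grip_force: 12.0
```

In the tool's units: -0.147 m is -0.1838, -0.145 m is -0.1813.

Call:
{"op": "step_arm", "data": {
  "claw": [0.28,0.28,0.28,0.28,0.28,0.28,0.28,0.5,0.55,0.55],
  "travel": [
    [0,0,-0.0013],
    [0,0,-0.0013],
    [0,0,-0.0013],
    [0,0,-0.025],
    [0,0,-0.0625],
    [0,0,-0.1125],
    [0,0,-0.1563],
    [0,0,-0.1813],
    [-0.0125,0.025,-0.1838],
    [-0.0375,0.05,-0.1838]
  ],
  "twist": [
    [0,0,0],
    [0,0,0],
    [0,0,0],
    [0,0,0],
    [0,0,0],
    [0,0,0],
    [0,0,0],
    [0,0,0],
    [0,0,0],
    [0,0,0]
  ]
}}

```text
t: 37.05
ee_pos: [615.0, 218.4, 153.3]
tcp_rot: [179.9, 0.3, 175.0]
force: [1.0, -0.6, 0.4]
gripper_width: 42.8
grip_force: 0.0
```

```bash
python3 - <<'E'
from g import *
go([np.r_[tocase((655,254.2,100.4))[:2],150]]); print(tocase((655,254.2,100.4)))
a=read_camera("scene")
d=pinpoint("scene","cover_tab");print(d)
for th in(94,97,100,103): print(th,np.round(proj("scene",tow(tab(th))),1))
print(pinpoint("scene","weight_100g"),pinpoint("scene","weight_50g"))
c=cv2.resize(a[110:230,220:340],(600,600),interpolation=3); cv2.imwrite("pics/k2.png",c)
E
```

```text
tcp case [ 30.2 -38.6 153.3] rot [179.86   0.33 175.03] twist [ 0.14  0.33 -0.02]
[ 67.00817889   0.48369624 150.        ] [-0.0367, 0.0391, 0.0036]
[ 67.00817889   0.48369624 100.4       ]
[{'location': [131.8, 292.3], 'confidence': 0.81}, {'location': [181.6, 285.5], 'confidence': 0.53}]
94 [133.2 295.2]
97 [132.7 296.7]
100 [132.3 298.2]
103 [132.  299.7]
[{'location': [181.8, 284.3], 'confidence': 0.55}] [{'location': [193.6, 296.9], 'confidence': 0.45}]
```

View pics/k2.png

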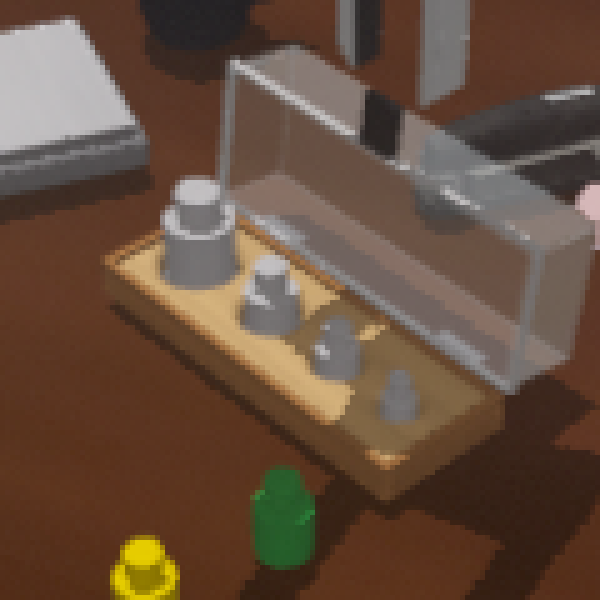

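All four weights stand upright in their wells in order, and the cover is at about 95°. Now pinching the tab again to close it.

In the tool's units: 0.039 m is 0.0488, -0.028 m is -0.035.

Call:
{"op": "step_arm", "data": {
  "claw": [0.55,0.55,0.55,0.55,0.55,0.55,0.55,0.55,0.55,0.55],
  "travel": [
    [-0.0175,0.025,0],
    [-0.035,0.0488,0],
    [-0.035,0.0488,0],
    [-0.035,0.0488,0],
    [-0.035,0.0488,0.0125],
    [-0.035,0.0488,0.025],
    [-0.035,0.0488,0.025],
    [-0.035,0.0488,0.025],
    [-0.035,0.0488,0.025],
    [-0.035,0.0488,0.025]
  ],
  "twist": [
    [0,0,0],
    [0,0,0],
    [0,0,0],
    [0,0,0],
    [0,0,0],
    [0,0,0],
    [0,0,0],
    [0,0,0],
    [0,0,0],
    [0,0,0]
  ],
  "squeeze": 12
}}

```text
t: 38.08
ee_pos: [645.4, 254.2, 129.5]
tcp_rot: [180.0, 0.0, 175.1]
force: [0.4, -0.0, -0.1]
gripper_width: 51.6
grip_force: 0.0
```

```bash
python3 - <<'E'
from g import *
go([(58,0.2,92)])
p0=np.array(tab(95))
for th in np.linspace(95,5,20)[1:]: print(np.round((np.array(tab(th))-p0)*[-1,1,-1]/1000,3).tolist())
E
```

```text
tcp case [ 57.4  -0.3 129.5] rot [1.7998e+02 4.0000e-02 1.7506e+02] twist [0.02 0.04 0.01]
(58, 0.2, 92) [-0.0005, 0.0005, 0.0375]
[0.008, 0.0, -0.001]
[0.017, 0.0, -0.001]
[0.025, 0.0, -0.0]
[0.034, 0.0, 0.001]
[0.042, 0.0, 0.003]
[0.05, 0.0, 0.006]
[0.058, 0.0, 0.009]
[0.065, 0.0, 0.013]
[0.072, 0.0, 0.018]
[0.079, 0.0, 0.023]
[0.085, 0.0, 0.028]
[0.091, 0.0, 0.035]
[0.096, 0.0, 0.041]
[0.101, 0.0, 0.048]
[0.105, 0.0, 0.056]
[0.108, 0.0, 0.063]
[0.111, 0.0, 0.071]
[0.113, 0.0, 0.08]
[0.115, 0.0, 0.088]
```

In the tool's units: 0.037 m is 0.0463, 0.033 m is 0.0413.

Call:
{"op": "step_arm", "data": {
  "claw": [0.55,0.55,0.55,0.55,0,0,0,0,0,0],
  "travel": [
    [0,0,0.015],
    [0,0,0.03],
    [0,0,0.0413],
    [0,0,0.0463],
    [0,0,0.0463],
    [0,0,0.0463],
    [0,0,0.0463],
    [0,0,0.0463],
    [0,0,0.0463],
    [0,0,0.0463]
  ],
  "twist": [
    [0,0,0],
    [0,0,0],
    [0,0,0],
    [0,0,0],
    [0,0,0],
    [0,0,0],
    [0,0,0],
    [0,0,0],
    [0,0,0],
    [0,0,0]
  ]
}}

```text
t: 38.92
ee_pos: [645.9, 255.0, 92.9]
tcp_rot: [179.9, 0.1, 175.1]
force: [-0.0, 0.9, 1.5]
gripper_width: 23.7
grip_force: 12.0
```

In the tool's units: 0.079 m is 0.0988, 0.072 m is 0.09.

Call:
{"op": "step_arm", "data": {
  "claw": [0,0,0,0,0,0,0,0,0,0],
  "travel": [
    [0.01,0,-0.0013],
    [0.0213,0,-0.0013],
    [0.0313,0,0],
    [0.0425,0,0.0013],
    [0.0525,0,0.0038],
    [0.0625,0,0.0075],
    [0.0725,0,0.0113],
    [0.0813,0,0.0163],
    [0.09,0,0.0225],
    [0.0988,0,0.0288]
  ],
  "twist": [
    [0,0,0],
    [0,0,0],
    [0,0,0],
    [0,0,0],
    [0,0,0],
    [0,0,0],
    [0,0,0],
    [0,0,0],
    [0,0,0],
    [0,0,0]
  ]
}}

```text
t: 39.75
ee_pos: [565.0, 261.6, 71.0]
tcp_rot: [180.0, 0.0, 175.1]
force: [-2.2, 0.6, 6.2]
gripper_width: 23.5
grip_force: 12.0
```

In the tool's units: 0.065 m is 0.0813, 0.057 m is 0.0713.

Call:
{"op": "step_arm", "data": {
  "claw": [0,0,0,0,0,0,0,0,0,0],
  "travel": [
    [0.0075,0,0.0063],
    [0.015,0,0.015],
    [0.0213,0,0.0225],
    [0.0275,0,0.0313],
    [0.0325,0,0.0413],
    [0.0363,0,0.05],
    [0.04,0,0.06],
    [0.0425,0,0.0713],
    [0.045,0,0.0813],
    [0.045,0,0.0813]
  ],
  "twist": [
    [0,0,0],
    [0,0,0],
    [0,0,0],
    [0,0,0],
    [0,0,0],
    [0,0,0],
    [0,0,0],
    [0,0,0],
    [0,0,0],
    [0,0,0]
  ]
}}

```text
t: 40.58
ee_pos: [527.9, 264.5, 1.0]
tcp_rot: [-180.0, -0.3, 175.1]
force: [-3.8, 2.9, 0.3]
gripper_width: 23.7
grip_force: 12.0
```

```bash
python3 - <<'E'
from g import *
go([(-60,0,60)]);o=get_obs();print(o["gripper_width"],o["force"])
read_camera("scene");print(pinpoint("scene","cover_tab"))
for th in(0,4,8,12): print(th,np.round(proj("scene",tow(tab(th))),1))
E
```

```text
tcp case [-60.5  -0.2   1. ] rot [-179.97   -0.29  175.11] twist [-0.03 -0.29  0.06]
(-60, 0, 60) [-0.0002, 0.0001, -0.059]
23.70856996169074 [-3.75131582  2.90298821  0.3229185 ]
[{'location': [177.6, 260.4], 'confidence': 0.58}]
0 [181.9 262.1]
4 [179.7 262.2]
8 [177.4 262.4]
12 [175.  262.8]
```

In the tool's units: -0.045 m is -0.0563, -0.04 m is -0.05.

Call:
{"op": "step_arm", "data": {
  "claw": [0.5,0.5,0.5,0.5,0.5,0.3,0,0,0,0],
  "travel": [
    [0,0,0],
    [0,0,0],
    [0,0,0],
    [0,0,-0.025],
    [0,0,-0.05],
    [0,0,-0.0563],
    [0,0,-0.0563],
    [0,0,-0.0563],
    [0,0,-0.0563],
    [0,0,-0.0563]
  ],
  "twist": [
    [0,0,0],
    [0,0,0],
    [0,0,0],
    [0,0,0],
    [0,0,0],
    [0,0,0],
    [0,0,0],
    [0,0,0],
    [0,0,0],
    [0,0,0]
  ]
}}

```text
t: 41.52
ee_pos: [529.9, 263.8, 47.3]
tcp_rot: [-179.9, -0.1, 175.1]
force: [-0.6, -0.9, 0.4]
gripper_width: 17.3
grip_force: 0.0
```

In the tool's units: 0.037 m is 0.0463, 0.035 m is 0.0438.

Call:
{"op": "step_arm", "data": {
  "claw": [0,0,0,0,0,0,0,0,0,0],
  "travel": [
    [0,0,0],
    [0,0,0],
    [0,0,0],
    [0,0,0.0125],
    [0,0,0.025],
    [0,0,0.0325],
    [0,0,0.0375],
    [0,0,0.0413],
    [0,0,0.0438],
    [0,0,0.0463]
  ],
  "twist": [
    [0,0,0],
    [0,0,0],
    [0,0,0],
    [0,0,0],
    [0,0,0],
    [0,0,0],
    [0,0,0],
    [0,0,0],
    [0,0,0],
    [0,0,0]
  ]
}}

```text
t: 42.35
ee_pos: [530.8, 264.3, 11.8]
tcp_rot: [180.0, 0.0, 175.1]
force: [-0.4, -0.2, 0.9]
gripper_width: 0.8
grip_force: 0.2
```

Pressing on down slowly until it shuts.

In the tool's units: 0.006 m is 0.0075, 0.005 m is 0.0063.

Call:
{"op": "step_arm", "data": {
  "claw": [0,0,0,0,0,0,0,0,0,0],
  "travel": [
    [0,0,0.0013],
    [0,0,0.0025],
    [0,0,0.0038],
    [0,0,0.005],
    [0,0,0.0063],
    [0,0,0.0075],
    [0,0,0.0075],
    [0,0,0.0075],
    [0,0,0.0075],
    [0,0,0.0075]
  ],
  "twist": [
    [0,0,0],
    [0,0,0],
    [0,0,0],
    [0,0,0],
    [0,0,0],
    [0,0,0],
    [0,0,0],
    [0,0,0],
    [0,0,0],
    [0,0,0]
  ]
}}

```text
t: 43.18
ee_pos: [531.0, 264.4, 7.7]
tcp_rot: [180.0, 0.1, 175.1]
force: [-2.4, -1.1, 7.9]
gripper_width: 0.7
grip_force: 3.3
```

In the tool's units: 0.003 m is 0.0038, 0.002 m is 0.0025.

Call:
{"op": "step_arm", "data": {
  "claw": [0,0,0,0,0,0,0,0,0,0],
  "travel": [
    [0,0,0.0013],
    [0,0,0.0025],
    [0,0,0.0038],
    [0,0,0.0038],
    [0,0,0.0038],
    [0,0,0.0038],
    [0,0,0.0038],
    [0,0,0.0038],
    [0,0,0.0038],
    [0,0,0.0038]
  ],
  "twist": [
    [0,0,0],
    [0,0,0],
    [0,0,0],
    [0,0,0],
    [0,0,0],
    [0,0,0],
    [0,0,0],
    [0,0,0],
    [0,0,0],
    [0,0,0]
  ]
}}

```text
t: 44.02
ee_pos: [531.1, 264.4, 7.5]
tcp_rot: [180.0, 0.1, 175.1]
force: [-7.5, -3.6, 16.8]
gripper_width: 0.7
grip_force: 8.5
```

In the tool's units: 0.13 m is 0.1625, -0.12 m is -0.15.

Call:
{"op": "step_arm", "data": {
  "claw": [0,0,0,0,0,0,0,0,0,0],
  "travel": [
    [0,0,-0.0125],
    [0,0,-0.05],
    [0,0,-0.1],
    [0,0,-0.15],
    [0.0375,0.0375,-0.15],
    [0.075,0.075,-0.15],
    [0.1125,0.1125,-0.15],
    [0.15,0.15,-0.15],
    [0.1625,0.1625,-0.15],
    [0.1625,0.1625,-0.15]
  ],
  "twist": [
    [0,0,0],
    [0,0,0],
    [0,0,0],
    [0,0,0],
    [0,0,0],
    [0,0,0],
    [0,0,0],
    [0,0,0],
    [0,0,0],
    [0,0,0]
  ]
}}

```text
t: 44.85
ee_pos: [409.5, 408.1, 123.1]
tcp_rot: [179.9, -0.0, 175.4]
force: [-0.1, -0.2, 0.4]
gripper_width: 0.4
grip_force: 0.0
```

```bash
python3 - <<'E'
from g import *
a=read_camera("scene");print(pinpoint("scene","cover_tab"),proj("scene",tow(tab(0))))
cv2.imwrite("pics/k3.png",cv2.resize(a[120:230,200:340],(764,600),interpolation=3))
E
```

```text
[{'location': [180.6, 258.0], 'confidence': 0.97}] [np.float64(181.90144853341482), np.float64(262.12028516958816)]
```

View pics/k3.png

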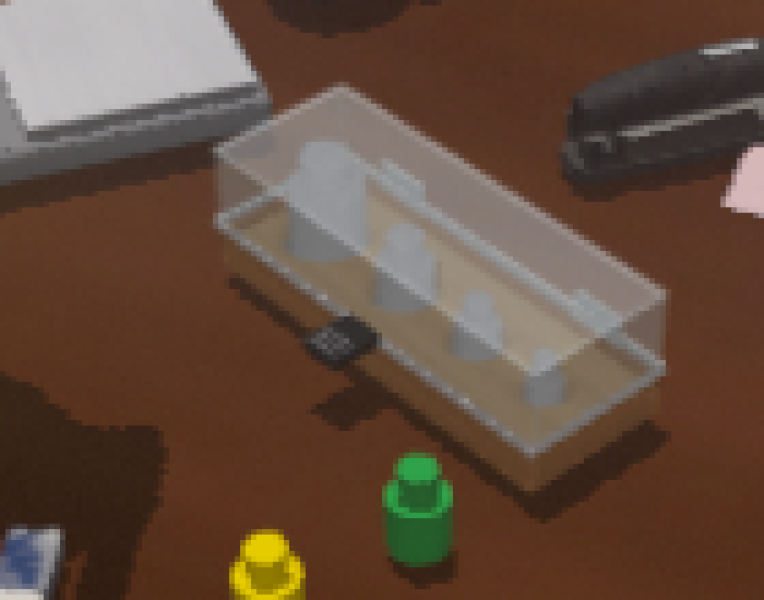

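The cover is shut flush with the tab at px (182,262), and the four weights stand inside in order. Handing in.

```bash
python3 -c "
from bench import *
print(finish_job())"
```

```text
the job is handed in; nothing more can be done
None
```

All four weights stand in their wells from largest to smallest, the cover is shut against its stop, the letter scale and clip dish were not touched, and the job was handed in at about 45 s.

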